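Set up the stack for pressing a bearing into its housing

ROBOT

A 7-joint arm with a two-finger parallel gripper is mounted at the origin on a cart in front of the work surface, level with it; the furniture and walls round the work are solid. World frame = base frame: x ahead of the robot, y to its left, z up, the work surface at z = 0. Lengths are in mm, angles in degrees, forces in N, time in s.
With the tool pointing down it reaches from about 425 to 875 mm from the base axis. Payload 4.7 kg.
Tool frame: the origin (TCP) lies midway between the tips of the shut fingers; the grasp point (between the pads) lies 19 mm behind it; z points along the fingers, x is the direction in which the jaws open and shut, and the axes are right-handed (so a half turn about z gives the same grasp; the last joint's range is limited). The gripper opens to 87 mm and grips with 3 to 60 N. Pads are 19 mm wide; open, the fingers measure 117 mm over their backs; the gripper's body (75 mm by 190 mm) begins 51 mm behind the grasp point.
Start: joints at [65.552, 18.392, -4.016, 83.108, 1.295, 78.541, -3.26], TCP at [277.315, -587.896, 222.587] pointing down, gripper open.
Joint ranges: [-163.93, 163.93], [-17.29, 119.83], [-79.2, 71.16], [3.27, 140.29], [-89.18, 269.18], [5.43, 117.66], [-154.24, 154.24]. Speed limits (degrees/s): [147.25, 147.25, 180, 180, 180, 180, 180].

INTERFACE

Orientations are given as [roll, pitch, yaw] about the fixed x, y, z axes, in that order (R = Rz(yaw) Ry(pitch) Rx(roll)).
In Python, from plant import bot gives the robot as it stands.
- The arm moves only by the tool jog_arm, never from a script. Its argument "motion" is a list of rows, each a list of 2 entries, a list of its own where there are three numbers: the shift along the tool's x, y, z in units of 0.04 m (1.0 is 0.04 m), then the turn, a rotation vector about the tool's x, y, z in units of 5 degrees (1.0 is 5 degrees). A call has 1 to 12 rows; each row shifts and turns the commanded pose from where the row before left it, along the tool's axes as they then stand; what a row does not reach is not made up. A row lasts 1/12 s, in which the tool goes at most 41.7 mm and 7.16 degrees, less where a joint would pass 70% of its speed; a pose out of reach is approached as far as the arm can. A call with a number of a shift or a turn outside -1 to 1 is refused whole. A call with a gripper value outside its range is refused whole. "gripper" is the opening, from 0 (shut) to 1 (fully open), set as the call begins (left out, the last holds). The fingers move at their own pace and stop on an object; "squeeze" is the grip in N (left out, the last holds). Time passes only in rows, so rows that do not move let the fingers close. It gives the time, the measured TCP pose, the force and the opening at its end, in the units of the state.
- bot.sense(): the state, without advancing time (a new reading comes with each control period).
- bot.read_camera(name): name is "side" or "top"; returns (picture, depth): 384x512x3 uint8, red, green, blue; 384x512 float32, mm along the optical axis (not along the pixel's ray), 0 where there is no reading.
- bot.camera_params(name): a dict with "fx", "fy", "cx", "cy" (pixels), "camera_from_world" (4x4, takes a point from world to camera coordinates). Camera axes: x right, y down, z forward; pixel columns grow to the right and rows downward; lengths in mm; the calibration is good to about 2 mm. A picture is of the moment at which its call begins. camera_params takes no time and is no camera call.
- bot.close_job(): hands the job in, once; it reports no verdict.
The state is a dict: "time_s": time; "joint_pos": joint angles; "joint_velocities": joint speeds; "joint_torque": joint torques, N m; "position": TCP position; "ee_rot": TCP orientation; "force": force on the tool from outside, world axes, zero at the start; "ft_torque": the same for the moment, N m; "opening": opening from 0.0 (shut) to 1.0 (fully open).
Only numpy, scipy, OpenCV 4.12 (cv2) and the standard library are available. Lean on these libraries where they do the work, as an engineer would, in place of code of your own. Each camera call takes 0.05 s, during which the arm holds its last target. There are 200 camera calls.

TASK

Set up the bearing for pressing: on the middle of the square steel plate stack, from the bottom up, the thick painted housing ring, the ball bearing, the wide sleeve (the one that bears on the bearing's outer ring), and last the pressure cap with its knob up, each lying flat and well centred on the one below. Do not use the narrow sleeve; leave it and the orange grease pot where they are.

Things in the scene. Friction and masses are not known exactly. Their poses are not given: they have to be found in the camera images.
- bolster: the target: square dark steel plate, 110 x 110 x 10 mm, fixed flat on the bench, a screw head flush in each corner and a thin bright circle of 67 mm diameter round its middle. Origin: centre of the underside, on the bench; z up; the stack stands on its top face at z = +10 mm.
- housing: plain ring painted grey, outside diameter 60 mm, bore 45 mm, 20 mm high; about 0.22 kg; the widest of the rings. The bearing rests on top of it, it does not go in. Origin: on its axis at the underside; z (the axis) up.
- ball_bearing: light grey steel ball bearing, a thick ring of outside diameter 52 mm with a small bore (about 20 mm), 18 mm high; about 0.13 kg. Origin: on its axis at the underside; z (the axis) up.
- wide_sleeve: bare aluminium tube standing upright, outside diameter 48 mm, bore 38 mm, 30 mm high; about 0.12 kg. Origin: on its axis at the underside; z (the axis) up.
- narrow_sleeve: bare aluminium tube standing upright, outside diameter 30 mm, bore 21 mm, 30 mm high. Not needed: to be left where it stands. Origin: on its axis at the underside; z (the axis) up.
- pressure_cap: solid steel disc, diameter 56 mm, 10 mm thick, with a round knob (diameter 26 mm, 16 mm high) on the middle of its top, 26 mm high in all; about 0.2 kg. It can be held by the knob. Origin: on its axis at the underside; z (the axis) up.
- grease_pot: orange round lidded pot, diameter 92 mm, 58 mm high, loose on the bench. Not needed: to be left where it stands. Origin: on its axis at the underside; z up.
- steel_box: closed grey steel toolbox, 180 mm front to back (its x), 308 mm wide (its y), 108 mm high, with a handle lying on its lid up to 130 mm; fixed behind the plate or the pot. Only an obstacle: keep the gripper clear of it. Origin: middle of the underside; z up.

How it is judged:
By the outcome, as a careful person would: the job done as asked, in the order asked, and still so for the second after the job is handed in, with the robot touching nothing.
It also fails if it takes over 120 s, if anything falls off the work surface, if the arm or the gripper's body presses on something with over 40 N, if the wrist force passes 120 N, or if a joint passes its speed limit or range.

## Working session

There is one attempt and no reset: what is moved stays moved. The work goes in short steps, Python scripts to look and compute and a tool call to move; the robot and the scene stay as the last step left them, time stands still between calls to the robot, and variables do not carry over. Pictures are saved under pics/ and viewed, about 12 in all and at most 16, crops included, and the job is handed in when it is done.

Besides the shell and the picture viewer there is one more tool, called after "Emit:" by a JSON object that holds its "fn" and its "kwargs", one argument or row to a line. jog_arm: Moves the arm, as the interface text tells. Its arguments: {"type":"object","properties":{"motion":{"type":"array"},"gripper":{"type":"number"},"squeeze":{"type":"number"}},"required":["motion"]}

```bash
mkdir -p pics; ls; cat > h.py <<'E'
import numpy as np, cv2
from plant import bot
def shot(n,fn=None):
    im,d=bot.read_camera(n)
    if fn: cv2.imwrite('pics/'+fn,im[:,:,::-1])
    return im,d
def cloud(n,d):
    p=bot.camera_params(n); T=np.linalg.inv(np.array(p["camera_from_world"]))
    v,u=np.mgrid[:d.shape[0],:d.shape[1]]
    c=np.stack([(u-p["cx"])/p["fx"]*d,(v-p["cy"])/p["fy"]*d,d],-1)
    return c@T[:3,:3].T+T[:3,3]
def ray(n,u,v,z):
    p=bot.camera_params(n); T=np.linalg.inv(np.array(p["camera_from_world"]))
    r=T[:3,:3]@np.array([(u-p["cx"])/p["fx"],(v-p["cy"])/p["fy"],1]); o=T[:3,3]
    return o+r*(z-o[2])/r[2]
E
python3 - <<'E'
from h import *
s=bot.sense(); print(s)
for n in("top","side"):
    im,d=shot(n,n+'1.png'); np.save(n+'d.npy',d)
    T=np.linalg.inv(np.array(bot.camera_params(n)["camera_from_world"])); print(n,T.round(2), bot.camera_params(n)["fx"])
E
```

```text
pics
{'time_s': 0.0, 'joint_pos': array([65.55258149, 18.4411066 , -4.0158355 , 83.17392104,  1.29545979,
       78.54016783, -3.25822245]), 'joint_velocities': array([-0.04136542, -0.11468522, -0.00934291, -0.00175126,  0.01775619,
       -0.01444976, -0.09775565]), 'joint_torque': array([-1.58591829e-04, -4.91292894e+01, -4.04268745e-01, -3.12525451e+01,
       -6.39376324e-02,  4.37380420e-02,  1.98703301e-04]), 'position': array([ 277.04662099, -587.40017366,  221.44694432]), 'ee_rot': array([ 1.79994002e+02,  1.09927495e-01, -6.47407014e+01]), 'force': array([0.74955554, 0.49631623, 0.44380066]), 'ft_torque': array([ 0.01140876, -0.03964118,  0.02928521]), 'opening': 1.0036592619434506}
top [[ 0.00000e+00 -1.00000e+00  6.00000e-02  4.40250e+02]
 [-1.00000e+00 -0.00000e+00  0.00000e+00  7.30000e+00]
 [-0.00000e+00 -6.00000e-02 -1.00000e+00  1.34358e+03]
 [ 0.00000e+00  0.00000e+00  0.00000e+00  1.00000e+00]] 379.5995787821417
side [[-9.6000e-01 -1.1000e-01  2.7000e-01  2.0929e+02]
 [-2.9000e-01  3.8000e-01 -8.8000e-01  9.6032e+02]
 [-0.0000e+00 -9.2000e-01 -4.0000e-01  4.8842e+02]
 [ 0.0000e+00  0.0000e+00  0.0000e+00  1.0000e+00]] 395.03766915952104
```

View pics/top1.png

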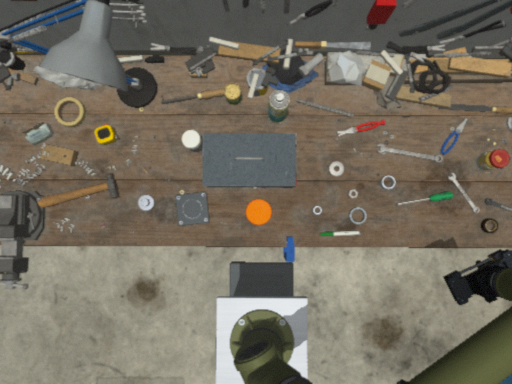

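View pics/side1.png

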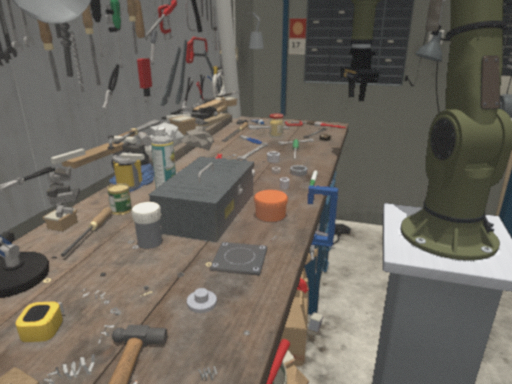

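The top view shows the bolster at (192,208), the cap at (146,202), the pot at (258,212) and the box at (249,160). Ring candidates are at (336,168), (388,182), (353,193), (317,210) and (358,215). The side view agrees. Next I'll check diameters and heights.

```bash
python3 - <<'E'
from h import *
im=cv2.imread('pics/top1.png'); d=np.load('topd.npy'); P=cloud('top',d)
for n,(u,v) in dict(cap=(146,202),bol=(192,208),pot=(258,212),A=(336,168),B=(388,182),C=(353,193),D=(317,210),E=(358,215)).items():
    w=P[v-20:v+21,u-20:u+21]; uu,vv=np.meshgrid(np.arange(u-20,u+21),np.arange(v-20,v+21))
    m=(w[...,2]>5)&(np.hypot(uu-u,vv-v)<(19 if n in('bol','pot') else 13))
    q=w[m]; print(n,m.sum(),ray('top',u,v,10).round(0)[:2], (np.percentile(q,[2,98],axis=0).round(0).tolist(),np.mean(q[:,:2],0).round(0)) if m.any() else '')
a=cv2.resize(im[145:235,295:410],None,fx=6.5,fy=6.5,interpolation=cv2.INTER_CUBIC)
cv2.imwrite('pics/c1.png',a)
E
```

```text
cap 203 [482. 408.] ([[457.0, 380.0, 5.0], [507.0, 434.0, 30.0]], array([481., 399.]))
bol 896 [461. 246.] ([[409.0, 193.0, 6.0], [514.0, 299.0, 15.0]], array([462., 246.]))
pot 561 [448.  15.] ([[411.0, -29.0, 50.0], [492.0, 52.0, 63.0]], array([451.,  12.]))
A 166 [ 605. -260.] ([[482.0, -288.0, 6.0], [628.0, -65.0, 948.0]], array([ 600., -254.]))
B 119 [ 556. -443.] ([[527.0, -469.0, 6.0], [579.0, -409.0, 36.0]], array([ 554., -430.]))
C 60 [ 516. -319.] ([[448.0, -349.0, 5.0], [540.0, -47.0, 1106.0]], array([ 513., -309.]))
D 53 [ 456. -192.] ([[418.0, -228.0, 5.0], [488.0, 7.0, 1344.0]], array([ 457., -181.]))
E 142 [ 439. -336.] ([[411.0, -362.0, 5.0], [467.0, -243.0, 262.0]], array([ 439., -325.]))
```

View pics/c1.png

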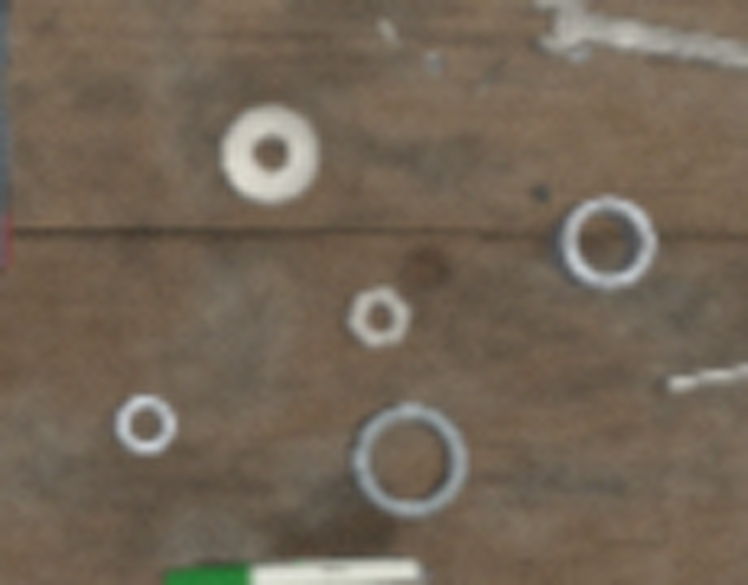

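Crop: A is the bearing (small bore), B the wide sleeve, D the narrow sleeve, E the housing and C a hex nut, which isn't part of the job. Next are subpixel centres.

```bash
python3 - <<'E'
from h import *
im=cv2.imread('pics/top1.png'); d=np.load('topd.npy'); P=cloud('top',d)
print('bench z',np.median(P[190:230,300:312,2]))
f=379.6;k=8
for n,u,v,z,r in (('cap',146,202,10,12),('A',336,168,18,11),('B',388,182,30,11),('D',317,210,30,8),('E',358,215,20,13)):
    w=cv2.resize(im[v-r:v+r+1,u-r:u+r+1],None,fx=k,fy=k,interpolation=cv2.INTER_CUBIC)
    lab=cv2.cvtColor(w,cv2.COLOR_BGR2LAB); g=(lab[...,0].astype(int)-lab[...,2].astype(int)//1*1) # bright & not brown
    g=cv2.normalize(g.astype(np.float32),None,0,255,cv2.NORM_MINMAX).astype(np.uint8)
    _,m=cv2.threshold(g,0,255,cv2.THRESH_OTSU)
    cs,_=cv2.findContours(m,cv2.RETR_CCOMP,cv2.CHAIN_APPROX_NONE)
    for c in sorted(cs,key=cv2.contourArea)[::-1][:2]:
        if len(c)<20: continue
        (x,y),ax,_=cv2.fitEllipse(c); uu=u-r+(x+.5)/k-.5; vv=v-r+(y+.5)/k-.5
        p=ray('top',uu,vv,z); print(n,p.round(1)[:2],'dia',np.round(np.array(ax)/k*(1343-z)/f,1))
# bolster: height mask + box
hs=cv2.cvtColor(im,cv2.COLOR_BGR2HSV)
w=cv2.resize(im[185:232,168:216],None,fx=k,fy=k,interpolation=cv2.INTER_CUBIC)
lab=cv2.cvtColor(w,cv2.COLOR_BGR2LAB); m=cv2.threshold(lab[...,2],0,255,cv2.THRESH_OTSU+cv2.THRESH_BINARY_INV)[1]
m=cv2.morphologyEx(m,cv2.MORPH_CLOSE,np.ones((15,15)))
c=max(cv2.findContours(m,0,1)[0],key=cv2.contourArea); (x,y),s,a=cv2.minAreaRect(c)
print('bol',ray('top',168+(x+.5)/k-.5,185+(y+.5)/k-.5,10).round(1),np.array(s)/k*1333/f,a)
for q in((203,133),(296,133),(203,187),(296,187)): print('box',ray('top',*q,108).round(0)[:2])
print('box z',np.median(P[165:180,215:285,2]))
E
```

```text
bench z -0.5695221558547701
cap [481.  410.1] dia [55.3 56.6]
cap [482.4 400.9] dia [ 6.  18.3]
A [ 602.5 -258.7] dia [51.2 51.4]
A [ 603.3 -259.4] dia [18.2 18.6]
B [ 554.7 -437.1] dia [49.4 50. ]
B [ 555.1 -437.1] dia [32.9 34.6]
D [ 456.7 -189.4] dia [31.6 32.4]
D [ 456.5 -189.5] dia [16.6 16.7]
E [ 438.4 -332.9] dia [60.4 61.1]
E [ 437.8 -332.8] dia [44.  44.3]
bol [459.8 249.8  10. ] [111.71162939 117.59060154] 83.24642944335938
box [707. 196.]
box [ 708. -110.]
box [529. 194.]
box [ 530. -109.]
box z 107.64099555761948
```

Emit:
{"fn": "jog_arm", "kwargs": {
  "motion": [
    [[0,0,0],[0,0,0.85]],
    [[0,0,0],[0,0,0.85]],
    [[0,0,0],[0,0,0.85]],
    [[0,0,0],[0,0,0.85]],
    [[0,0,0],[0,0,0.85]],
    [[0,0,0],[0,0,0.8]]
  ],
  "gripper": 1
}}

```text
time_s: 0.6
position: [277.2, -587.6, 221.9]
ee_rot: [180.0, 0.1, -90.2]
force: [0.2, -0.6, 0.1]
opening: 0.999
```

Emit:
{"fn": "jog_arm", "kwargs": {
  "motion": [
    [[-0.7,-0.45,0],[0,0,0]],
    [[-0.7,-0.45,0],[0,0,0]],
    [[-0.7,-0.45,0],[0,0,0]],
    [[-0.7,-0.45,0],[0,0,0]],
    [[-0.7,-0.45,0],[0,0,0]],
    [[-0.7,-0.45,0],[0,0,0]],
    [[-0.7,-0.45,0],[0,0,0]],
    [[-0.7,-0.45,0],[0,0,0]],
    [[-0.7,-0.4,0],[0,0,0]],
    [[0,0,0],[0,0,0]],
    [[0,0,0],[0,0,0]]
  ]
}}

```text
time_s: 1.52
position: [438.5, -333.5, 222.3]
ee_rot: [180.0, 0.0, -89.7]
force: [-0.8, -0.2, -0.6]
opening: 1.005
```

```bash
python3 - <<'E'
from h import *
s=bot.sense(); print(s['time_s'],s['position'],s['ee_rot'],s['joint_pos'].round(0),s['force'])
im=cv2.imread('pics/top1.png')
a=cv2.resize(im[183:233,166:218],None,fx=11,fy=11,interpolation=cv2.INTER_CUBIC)
sd=cv2.imread('pics/side1.png'); b=cv2.resize(sd[230:285,200:278],None,fx=7,fy=7,interpolation=cv2.INTER_CUBIC)
a=cv2.resize(a,None,fx=.7,fy=.7); c=np.zeros((400,a.shape[1]+b.shape[1]-150,3),np.uint8)
c[:385,:a.shape[1]]=a[:385]; b=b[:,:c.shape[1]-a.shape[1]]; c[:385,a.shape[1]:]=b
cv2.imwrite('pics/c2.png',c); print(a.shape,b.shape)
E
```

```text
1.5167 [ 438.49923462 -333.52918257  222.33167405] [ 1.79984714e+02  2.36690503e-02 -8.97034462e+01] [ 45.   7. -12.  97.   1.  76. -56.] [-0.75416738 -0.1501367  -0.56044026]
(385, 400, 3) (385, 396, 3)
```

View pics/c2.png

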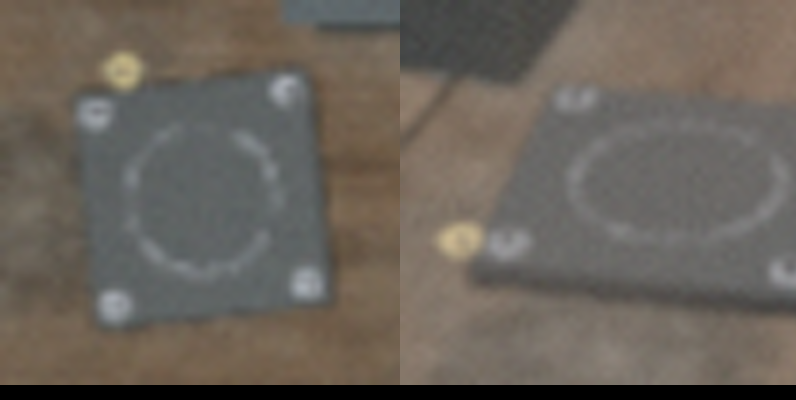

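The bolster is yawed about 7° and its bright circle shows in both crops (top crop centre about (203,200)). I'll fit that circle in both views.

```bash
python3 - <<'E'
from h import *
from scipy.optimize import least_squares
for n,(v0,v1,u0,u1),c0 in(('top',(183,233,166,218),(459,249)),('side',(230,285,200,278),(459,249))):
    im=cv2.imread('pics/%s1.png'%n)[v0:v1,u0:u1]; k=6
    g=cv2.cvtColor(cv2.resize(im,None,fx=k,fy=k,interpolation=cv2.INTER_CUBIC),cv2.COLOR_BGR2GRAY)
    t=cv2.morphologyEx(g,cv2.MORPH_TOPHAT,np.ones((31,31),np.uint8)).astype(float)
    y,x=np.nonzero(t>0); w=t[y,x]
    P=np.array([ray(n,u0+(a+.5)/k-.5,v0+(b+.5)/k-.5,10)[:2] for a,b in zip(x,y)])
    c=np.array(c0,float);R=33.5
    for i in range(15):
        dd=np.hypot(*(P-c).T); m=(abs(dd-R)<(9 if i<5 else 6))&(w>8)
        f=least_squares(lambda p:(np.hypot(P[m,0]-p[0],P[m,1]-p[1])-p[2])*np.sqrt(w[m]),[*c,R]); c=f.x[:2];R=f.x[2]
    print(n,c.round(1),'dia',round(2*R,1),m.sum())
E
```

```text
Traceback (most recent call last):
  File "h.py", line 13, in ray
    p=bot.camera_params(n); T=np.linalg.inv(np.array(p["camera_from_world"]))
ValueError: time passes only in moves, steps and waits
```

Emit:
{"fn": "jog_arm", "kwargs": {
  "motion": [
    [[0,0,0.9],[0,0,0]],
    [[0,0,0.9],[0,0,0]],
    [[0,0,0.9],[0,0,0]],
    [[0,0,0.9],[0,0,0]],
    [[0,0,0.9],[0,0,0]],
    [[0,0,0.5],[0,0,0]],
    [[0,0,0.2],[0,0,0]],
    [[0,0,0],[0,0,0]],
    [[0,0,0],[0,0,0]]
  ]
}}

```text
time_s: 2.27
position: [437.2, -337.1, 15.2]
ee_rot: [-180.0, -0.0, -90.1]
force: [0.6, 0.8, 0.6]
opening: 0.999
```

```bash
cat >> h.py <<'E'
_c={}
def ray(n,u,v,z):
    if n not in _c:
        p=bot.camera_params(n); _c[n]=(p,np.linalg.inv(np.array(p["camera_from_world"])))
    p,T=_c[n]; u=np.asarray(u,float);v=np.asarray(v,float)
    r=np.stack([(u-p["cx"])/p["fx"],(v-p["cy"])/p["fy"],np.ones_like(u)],-1)@T[:3,:3].T
    return T[:3,3]+r*((z-T[2,3])/r[...,2])[...,None]
E
python3 - <<'E'
from h import *
from scipy.optimize import least_squares
for n,(v0,v1,u0,u1),c0 in(('top',(183,233,166,218),(459,249)),('side',(230,285,200,278),(459,249))):
    im=cv2.imread('pics/%s1.png'%n)[v0:v1,u0:u1]; k=6
    g=cv2.cvtColor(cv2.resize(im,None,fx=k,fy=k,interpolation=cv2.INTER_CUBIC),cv2.COLOR_BGR2GRAY)
    t=cv2.morphologyEx(g,cv2.MORPH_TOPHAT,np.ones((31,31),np.uint8)).astype(float)
    y,x=np.nonzero(t>8); w=t[y,x]
    P=ray(n,u0+(x+.5)/k-.5,v0+(y+.5)/k-.5,10)[:,:2]
    c=np.array(c0,float);R=33.5
    for i in range(15):
        dd=np.hypot(*(P-c).T); m=abs(dd-R)<(9 if i<5 else 6)
        f=least_squares(lambda p:(np.hypot(P[m,0]-p[0],P[m,1]-p[1])-p[2])*np.sqrt(w[m]),[*c,R]); c=f.x[:2];R=f.x[2]
    print(n,c.round(1),'dia',round(2*R,1),m.sum())
s=bot.sense(); print(s['position'],s['ee_rot'])
E
```

```text
top [460.3 247.2] dia 67.1 3961
side [457.  252.4] dia 66.7 5089
[ 437.23527195 -337.09929092   15.16227121] [-1.79982309e+02 -4.35769261e-02 -9.00684933e+01]
```

Emit:
{"fn": "jog_arm", "kwargs": {
  "motion": [
    [[0,0,0.15],[0,0,0]],
    [[0,0,0.15],[0,0,0]],
    [[0,0,0],[0,0,0]],
    [[0,0,0],[0,0,0]]
  ]
}}

```text
time_s: 2.6
position: [437.4, -336.0, 2.9]
ee_rot: [-180.0, -0.0, -90.0]
force: [-0.0, 0.1, -0.3]
opening: 0.998
```

Emit:
{"fn": "jog_arm", "kwargs": {
  "motion": [
    [[0,0,0],[0,0,0]],
    [[0,0,0],[0,0,0]],
    [[0,0,0],[0,0,0]],
    [[0,0,0],[0,0,0]],
    [[0,0,0],[0,0,0]],
    [[0,0,0],[0,0,0]],
    [[0,0,0],[0,0,0]],
    [[0,0,0],[0,0,0]],
    [[0,0,0],[0,0,0]]
  ],
  "gripper": 0.6,
  "squeeze": 15
}}

```text
time_s: 3.35
position: [437.4, -335.3, 2.6]
ee_rot: [180.0, 0.0, -90.0]
force: [-0.9, 2.7, 2.3]
opening: 0.658
```

Emit:
{"fn": "jog_arm", "kwargs": {
  "motion": [
    [[0,0,0],[0,0,0]],
    [[0,0,0],[0,0,0]],
    [[0,0,0],[0,0,0]],
    [[0,0,0],[0,0,-1]],
    [[0,0,0],[0,0,-1]],
    [[0,0,0],[0,0,-1]],
    [[0,0,0],[0,0,-1]],
    [[0,0,0],[0,0,-1]],
    [[0,0,0],[0,0,-1]],
    [[0,0,0],[0,0,-1]],
    [[0,0,0],[0,0,-1]],
    [[0,0,0],[0,0,-1]]
  ],
  "gripper": 0.95
}}

```text
time_s: 4.35
position: [437.1, -336.6, 2.5]
ee_rot: [180.0, -0.0, -44.8]
force: [0.2, -0.3, 0.8]
opening: 0.947
```

Emit:
{"fn": "jog_arm", "kwargs": {
  "motion": [
    [[0,0,0],[0,0,-1]],
    [[0,0,0],[0,0,-1]],
    [[0,0,0],[0,0,-1]],
    [[0,0,0],[0,0,-1]],
    [[0,0,0],[0,0,-1]],
    [[0,0,0],[0,0,-1]],
    [[0,0,0],[0,0,-1]],
    [[0,0,0],[0,0,-1]],
    [[0,0,0],[0,0,-1]],
    [[0,0,0],[0,0,0]],
    [[0,0,0],[0,0,0]]
  ]
}}

```text
time_s: 5.27
position: [437.1, -336.4, 2.5]
ee_rot: [180.0, -0.0, -0.2]
force: [0.3, -1.5, -0.4]
opening: 0.948
```

Emit:
{"fn": "jog_arm", "kwargs": {
  "motion": [
    [[0,0,0],[0,0,0]],
    [[0,0,0],[0,0,0]],
    [[0,0,0],[0,0,0]],
    [[0,0,0],[0,0,0]],
    [[0,0,0],[0,0,0]],
    [[0,0,0],[0,0,0]],
    [[0,0,0],[0,0,0]],
    [[0,0,0],[0,0,0]],
    [[0,0,0],[0,0,0]]
  ],
  "gripper": 0.6
}}

```text
time_s: 6.02
position: [437.3, -335.9, 2.6]
ee_rot: [180.0, 0.0, 0.0]
force: [0.1, -0.1, 0.0]
opening: 0.662
```

```bash
python3 - <<'E'
from h import *
im,d=shot('top','top2.png'); s1,_=shot('side','side2.png'); 
L=[]
for i in range(3): L.append(bot.sense()['position']); bot.read_camera('top')
print(np.array(L).round(1), bot.sense()['opening'],bot.sense()['force'])
a=cv2.imread('pics/top2.png')[180:250,315:400]; cv2.imwrite('pics/c3.png',cv2.resize(a,None,fx=7,fy=7,interpolation=cv2.INTER_CUBIC))
E
```

```text
[[ 437.3 -335.9    2.6]
 [ 437.3 -335.9    2.6]
 [ 437.3 -335.9    2.6]] 0.6556924342501834 [0.08639014 0.58662629 0.5293116 ]
```

View pics/c3.png

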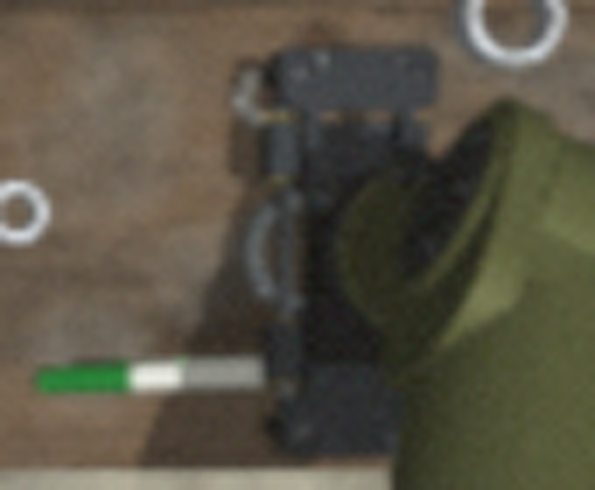

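Emit:
{"fn": "jog_arm", "kwargs": {
  "motion": [
    [[0,0,0],[0,0,0]],
    [[0,0,0],[0,0,0]],
    [[0,0,-0.3],[0,0,0]],
    [[0,0,-0.5],[0,0,0]],
    [[0,0,-0.6],[0,0,0]],
    [[0,0,-0.6],[0,0,0]],
    [[0,0,-0.5],[0,0,0.5]],
    [[0,0,-0.3],[0,0,1]],
    [[0,0,-0.2],[0,0,1]],
    [[0,0,0],[0,0,1]],
    [[0,0,0],[0,0,1]],
    [[0,0,0],[0,0,1]]
  ],
  "gripper": 0.5,
  "squeeze": 35
}}

```text
time_s: 7.27
position: [437.2, -335.7, 123.3]
ee_rot: [180.0, -0.0, -27.7]
force: [-0.7, 0.2, -2.2]
opening: 0.651
```

Emit:
{"fn": "jog_arm", "kwargs": {
  "motion": [
    [[0,0,0],[0,0,1]],
    [[0,0,0],[0,0,1]],
    [[0,0,0],[0,0,1]],
    [[0,0,0],[0,0,1]],
    [[0,0,0],[0,0,1]],
    [[0,0,0],[0,0,1]],
    [[0,0,0],[0,0,1]],
    [[0,0,0],[0,0,1]],
    [[0,0,0],[0,0,1]],
    [[0,0,0],[0,0,1]],
    [[0,0,0],[0,0,1]],
    [[0,0,0],[0,0,1]]
  ]
}}

```text
time_s: 8.27
position: [437.1, -335.6, 123.0]
ee_rot: [180.0, 0.0, -87.7]
force: [-0.3, 0.4, -2.2]
opening: 0.653
```

Emit:
{"fn": "jog_arm", "kwargs": {
  "motion": [
    [[0,0,0],[0,0,0.5]],
    [[0,0,0],[0,0,0]],
    [[0,0,0],[0,0,0]],
    [[0,0,0],[0,0,0]]
  ]
}}

```text
time_s: 8.6
position: [437.2, -335.7, 122.8]
ee_rot: [180.0, 0.0, -89.9]
force: [0.2, -0.3, -3.2]
opening: 0.656
```

```bash
python3 - <<'E'
from h import *
im,d=shot('side','side3.png'); s=bot.sense(); print(s['joint_pos'].round(0),s['opening'],s['force'],s['position'])
p=bot.camera_params('side'); M=np.array(p['camera_from_world']); q=M@np.array([*s['position'],1]); print(p['fx']*q[0]/q[2]+p['cx'],p['fy']*q[1]/q[2]+p['cy'])
E
```

```text
[ 51.  12. -19. 104.   4.  65. -58.] 0.6482340413155986 [ 0.2402909  -0.66311701 -2.45462288] [ 437.22849285 -335.78561569  122.69666538]
299.68937331834087 137.59280436231637
```

Emit:
{"fn": "jog_arm", "kwargs": {
  "motion": [
    [[-0.4,0,0],[0,0,0]],
    [[-0.7,-0.05,0],[0,0,0]],
    [[-0.8,-0.05,0],[0,0,0]],
    [[-0.8,-0.05,0],[0,0,0]],
    [[-0.8,-0.05,0],[0,0,0]],
    [[-0.8,-0.05,0],[0,0,0]],
    [[-0.8,-0.05,0],[0,0,0]],
    [[-0.8,-0.05,0],[0,0,0]],
    [[-0.8,-0.05,0],[0,0,0]],
    [[-0.8,-0.05,0],[0,0,0]],
    [[-0.8,-0.05,0],[0,0,0]],
    [[-0.8,-0.05,0],[0,0,0]]
  ]
}}

```text
time_s: 9.65
position: [458.6, 30.2, 122.7]
ee_rot: [-180.0, -0.0, -89.9]
force: [-0.5, -0.5, -2.4]
opening: 0.654
```

Emit:
{"fn": "jog_arm", "kwargs": {
  "motion": [
    [[-0.8,0,0],[0,0,0]],
    [[-0.8,0,0],[0,0,0]],
    [[-0.8,0,0],[0,0,0]],
    [[-0.8,0,0],[0,0,0]],
    [[-0.8,0,0],[0,0,0]],
    [[-0.8,0,0],[0,0,0]],
    [[-0.6,0,0],[0,0,0]],
    [[-0.1,0,0],[0,0,0]],
    [[0,0,0],[0,0,0]],
    [[0,0,0],[0,0,0]],
    [[0,0,0],[0,0,0]],
    [[0,0,0],[0,0,0]]
  ]
}}

```text
time_s: 10.65
position: [459.5, 246.4, 122.4]
ee_rot: [180.0, -0.1, -90.1]
force: [0.4, 0.1, -1.5]
opening: 0.656
```

Emit:
{"fn": "jog_arm", "kwargs": {
  "motion": [
    [[-0.06,0,0.3],[0,0,0]],
    [[0,0,0.6],[0,0,0]],
    [[0,0,0.6],[0,0,0]],
    [[0,0,0.6],[0,0,0]],
    [[0,0,0.3],[0,0,0]],
    [[0,0,0.2],[0,0,0]],
    [[0,0,0.08],[0,0,0]],
    [[0,0,0.03],[0,0,0]],
    [[0,0,0],[0,0,0]],
    [[0,0,0],[0,0,0]],
    [[0,0,0],[0,0,0]]
  ]
}}

```text
time_s: 11.57
position: [460.1, 250.9, 15.1]
ee_rot: [-179.9, 0.0, -90.0]
force: [0.1, -0.1, -2.3]
opening: 0.651
```

Emit:
{"fn": "jog_arm", "kwargs": {
  "motion": [
    [[0,0,0.04],[0,0,0]],
    [[0,0,0],[0,0,0]],
    [[0,0,0],[0,0,0]],
    [[0,0,0],[0,0,0]]
  ]
}}

```text
time_s: 11.9
position: [459.3, 250.5, 12.6]
ee_rot: [-180.0, -0.0, -90.0]
force: [-0.8, -0.2, -2.3]
opening: 0.657
```

Emit:
{"fn": "jog_arm", "kwargs": {
  "motion": [
    [[0,0,0],[0,0,0]],
    [[0,0,0],[0,0,0]],
    [[0,0,0],[0,0,0]]
  ]
}}

```text
time_s: 12.15
position: [459.3, 250.5, 12.6]
ee_rot: [-180.0, -0.0, -90.0]
force: [-1.2, -0.4, -1.0]
opening: 0.658
```

Emit:
{"fn": "jog_arm", "kwargs": {
  "motion": [
    [[0,0,0.03],[0,0,0]],
    [[0,0,0],[0,0,0]],
    [[0,0,0],[0,0,0]],
    [[0,0,0],[0,0,0]]
  ]
}}

```text
time_s: 12.48
position: [459.3, 250.5, 12.5]
ee_rot: [-180.0, -0.1, -90.0]
force: [-3.2, -2.7, 10.0]
opening: 0.658
```

Emit:
{"fn": "jog_arm", "kwargs": {
  "motion": [
    [[0,0,0],[0,0,0]],
    [[0,0,0],[0,0,0]],
    [[0,0,0],[0,0,0]],
    [[0,0,0],[0,0,0]],
    [[0,0,-0.5],[0,0,0]],
    [[0,0,-0.8],[0,0,0]],
    [[0,0,-0.8],[0,0,0]],
    [[0,0,-0.8],[0,0,0]],
    [[0,0,-0.5],[0,0,0]]
  ],
  "gripper": 0.95
}}

```text
time_s: 13.23
position: [460.2, 251.5, 150.4]
ee_rot: [-179.8, 0.1, -90.0]
force: [0.7, 0.2, -0.4]
opening: 0.946
```

Emit:
{"fn": "jog_arm", "kwargs": {
  "motion": [
    [[0.8,0,0],[0,0,0]],
    [[0.8,0,0],[0,0,0]],
    [[0.8,0,0],[0,0,0]],
    [[0.8,0,0],[0,0,0]],
    [[0.8,0,0],[0,0,0]],
    [[0.8,0,0],[0,0,0]],
    [[0.8,0,0],[0,0,0]],
    [[0.8,0,0],[0,0,0]],
    [[0.8,0,0],[0,0,0]],
    [[0.8,0,0],[0,0,0]]
  ]
}}

```text
time_s: 14.07
position: [459.0, -71.0, 147.4]
ee_rot: [-180.0, -0.0, -90.0]
force: [0.9, 0.2, 0.5]
opening: 0.952
```

```bash
python3 - <<'E'
from h import *
shot('side','side4.png'); shot('top','top4.png')
a=cv2.imread('pics/top4.png')[183:233,166:218]; b=cv2.imread('pics/side4.png')[225:290,200:278]
a=cv2.resize(a,(416,400),interpolation=cv2.INTER_CUBIC); b=cv2.resize(b,(384,320),interpolation=cv2.INTER_CUBIC)
c=np.zeros((400,800,3),np.uint8); c[:,:416]=a; c[:320,416:]=b; cv2.imwrite('pics/c4.png',c)
E
```

```text
(no output)
```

View pics/c4.png

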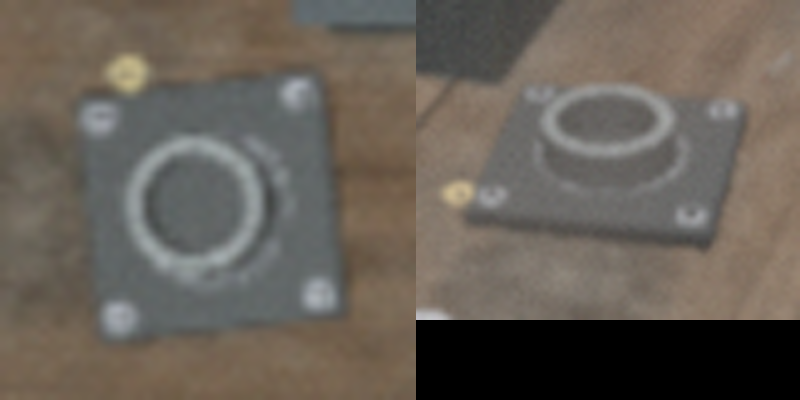

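The ring sits on the plate: top crop centre about (196,204), side crop about (608,120). I'll measure its offset from the circle within each view, so the calibration bias cancels.

```bash
cat >> h.py <<'E'
from scipy.optimize import least_squares
def ringfit(fn,n,box,z,c0,R0,tol=6,th=8,ks=31):
    """fit circle of bright ridge at height z in a saved picture"""
    v0,v1,u0,u1=box; im=cv2.imread('pics/'+fn)[v0:v1,u0:u1]; k=6
    g=cv2.cvtColor(cv2.resize(im,None,fx=k,fy=k,interpolation=cv2.INTER_CUBIC),cv2.COLOR_BGR2GRAY)
    t=cv2.morphologyEx(g,cv2.MORPH_TOPHAT,np.ones((ks,ks),np.uint8)).astype(float)
    y,x=np.nonzero(t>th); w=t[y,x]
    P=ray(n,u0+(x+.5)/k-.5,v0+(y+.5)/k-.5,z)[:,:2]; c=np.array(c0,float);R=R0
    for i in range(15):
        m=abs(np.hypot(*(P-c).T)-R)<(tol*1.5 if i<5 else tol)
        f=least_squares(lambda p:(np.hypot(P[m,0]-p[0],P[m,1]-p[1])-p[2])*np.sqrt(w[m]),[*c,R]); c=f.x[:2];R=f.x[2]
    return c.round(1),round(2*R,1),m.sum()
E
python3 - <<'E'
from h import *
B={'top':(183,233,166,218),'side':(225,285,200,278)}
for n in B:
    print(n,'circle',ringfit(n+'1.png',n,B[n],10,(459,249),33.5),'ring',ringfit(n+'4.png',n,B[n],30,(459.5,250),26.2,5,20,61))
print(bot.sense()['position'])
E
```

```text
top circle (array([460.3, 247.2]), np.float64(67.1), np.int64(3961)) ring (array([460.8, 251.1]), np.float64(52.7), np.int64(4775))
side circle (array([457. , 252.4]), np.float64(66.7), np.int64(5089)) ring (array([456.9, 257.3]), np.float64(52.4), np.int64(5665))
[458.70619634 -75.44478695 147.07215403]
```

The ring is about 4.4 mm too far in +y, so I'll re-centre it by closing the jaws at y≈246.1.

Emit:
{"fn": "jog_arm", "kwargs": {
  "motion": [
    [[-0.8,0,0],[0,0,0]],
    [[-0.8,0,0],[0,0,0]],
    [[-0.8,0,0],[0,0,0]],
    [[-0.8,0,0],[0,0,0]],
    [[-0.8,0,0],[0,0,0]],
    [[-0.8,0,0],[0,0,0]],
    [[-0.8,0,0],[0,0,0]],
    [[-0.8,0,0],[0,0,0]],
    [[-0.8,0,0],[0,0,0]],
    [[-0.8,0,0],[0,0,0]],
    [[0,0,0],[0,0,0]],
    [[0,0,0],[0,0,0]]
  ]
}}

```text
time_s: 15.17
position: [457.9, 253.5, 147.2]
ee_rot: [179.9, 0.1, -89.7]
force: [0.0, -0.5, -0.5]
opening: 0.95
```

Emit:
{"fn": "jog_arm", "kwargs": {
  "motion": [
    [[0,0,0],[0,0,0]],
    [[0,0,0],[0,0,0]],
    [[0,0,0],[0,0,0]]
  ]
}}

```text
time_s: 15.42
position: [459.6, 249.1, 147.2]
ee_rot: [-180.0, -0.1, -90.1]
force: [-0.2, 0.3, -0.4]
opening: 0.949
```

Emit:
{"fn": "jog_arm", "kwargs": {
  "motion": [
    [[0.11,0,0.5],[0,0,0]],
    [[0,0,0.7],[0,0,0]],
    [[0,0,0.7],[0,0,0]],
    [[0,0,0.7],[0,0,0]],
    [[0,0,0.3],[0,0,0]],
    [[0,0,0.2],[0,0,0]],
    [[0,0,0.15],[0,0,0]],
    [[0,0,0.05],[0,0,0]],
    [[0,0,0],[0,0,0]],
    [[0,0,0],[0,0,0]],
    [[0,0,0],[0,0,0]],
    [[0,0,0],[0,0,0]]
  ]
}}

```text
time_s: 16.42
position: [459.9, 246.4, 16.2]
ee_rot: [-179.9, 0.0, -90.0]
force: [0.3, 0.2, -1.1]
opening: 0.953
```

Emit:
{"fn": "jog_arm", "kwargs": {
  "motion": [
    [[0,0,0],[0,0,0]],
    [[0,0,0],[0,0,0]],
    [[0,0,0],[0,0,0]],
    [[0,0,0],[0,0,0]]
  ]
}}

```text
time_s: 16.75
position: [459.2, 246.1, 15.4]
ee_rot: [-180.0, -0.0, -90.0]
force: [1.1, 1.1, -0.1]
opening: 0.952
```

Emit:
{"fn": "jog_arm", "kwargs": {
  "motion": [
    [[0,0,0],[0,0,0]],
    [[0,0,0],[0,0,0]],
    [[0,0,0],[0,0,0]],
    [[0,0,0],[0,0,0]],
    [[0,0,0],[0,0,0]],
    [[0,0,0],[0,0,0]],
    [[0,0,0],[0,0,0]],
    [[0,0,0],[0,0,0]],
    [[0,0,0],[0,0,0]]
  ],
  "gripper": 0.6,
  "squeeze": 10
}}

```text
time_s: 17.5
position: [459.1, 246.2, 15.3]
ee_rot: [180.0, 0.0, -90.0]
force: [-0.4, 1.0, -1.7]
opening: 0.661
```

Emit:
{"fn": "jog_arm", "kwargs": {
  "motion": [
    [[0,0,0],[0,0,0]],
    [[0,0,0],[0,0,0]],
    [[0,0,0],[0,0,0]],
    [[0,0,0],[0,0,0]],
    [[0,0,-0.4],[0,0,0]],
    [[0,0,-0.7],[0,0,0]],
    [[0,0,-0.8],[0,0,0]],
    [[0,0,-0.8],[0,0,0]],
    [[0,0,-0.5],[0,0,0]]
  ],
  "gripper": 0.95
}}

```text
time_s: 18.25
position: [460.2, 246.9, 146.4]
ee_rot: [-179.8, 0.0, -90.0]
force: [0.8, 0.4, 0.6]
opening: 0.947
```

Emit:
{"fn": "jog_arm", "kwargs": {
  "motion": [
    [[0.8,0,0],[0,0,0]],
    [[0.8,0,0],[0,0,0]],
    [[0.8,0,0],[0,0,0]],
    [[0.8,0,0],[0,0,0]],
    [[0.8,0,0],[0,0,0]],
    [[0.8,0,0],[0,0,0]],
    [[0.8,0,0],[0,0,0]],
    [[0.8,0,0],[0,0,0]],
    [[0.8,0,0],[0,0,0]],
    [[0.8,0,0],[0,0,0]]
  ]
}}

```text
time_s: 19.08
position: [458.9, -75.6, 143.6]
ee_rot: [-180.0, -0.0, -90.0]
force: [0.6, -0.4, -0.8]
opening: 0.951
```

```bash
python3 - <<'E'
from h import *
shot('side','side5.png'); shot('top','top5.png')
B={'top':(183,233,166,218),'side':(225,285,200,278)}
for n in B: print(n,ringfit(n+'5.png',n,B[n],30,(459.5,246),26.2,5,20,61))
print(bot.sense()['position'])
E
```

```text
top (array([461.2, 247.1]), np.float64(53.3), np.int64(4731))
side (array([457.3, 253. ]), np.float64(52.4), np.int64(5558))
[458.55585724 -80.01337583 143.22585021]
```

Emit:
{"fn": "jog_arm", "kwargs": {
  "motion": [
    [[0.78,0,0],[0,0,0]],
    [[0.77,0,0],[0,0,0]],
    [[0.77,0,0],[0,0,0]],
    [[0.77,0,0],[0,0,0]],
    [[0.77,-0.1,0],[0,0,0]],
    [[0.77,-0.5,0],[0,0,0]],
    [[0,-0.7,0],[0,0,0]],
    [[0,-0.7,0],[0,0,0]],
    [[0,-0.7,0],[0,0,0]],
    [[0,-0.6,0],[0,0,0]],
    [[0,-0.3,0],[0,0,0]]
  ]
}}

```text
time_s: 20.1
position: [606.2, -257.4, 142.9]
ee_rot: [-179.9, 0.1, -89.9]
force: [0.2, 0.0, -0.0]
opening: 0.951
```

Emit:
{"fn": "jog_arm", "kwargs": {
  "motion": [
    [[0,0,0.4],[0,0,0]],
    [[0,0,0.7],[0,0,0]],
    [[0,0,0.7],[0,0,0]],
    [[0,0,0.7],[0,0,0]],
    [[0,0,0.4],[0,0,0]],
    [[0,0,0.2],[0,0,0]],
    [[0,0,0.1],[0,0,0]],
    [[0,0,0],[0,0,0]],
    [[0,0,0],[0,0,0]],
    [[0,0,0],[0,0,0]],
    [[0,0,0],[0,0,0]],
    [[0,0,0],[0,0,0]]
  ]
}}

```text
time_s: 21.1
position: [603.9, -259.4, 16.5]
ee_rot: [-179.9, -0.1, -90.0]
force: [-0.0, -0.4, -0.1]
opening: 0.952
```

Emit:
{"fn": "jog_arm", "kwargs": {
  "motion": [
    [[0,0,0.16],[0,0,0]],
    [[0,0,0.16],[0,0,0]],
    [[0,0,0],[0,0,0]],
    [[0,0,0],[0,0,0]],
    [[0,0,0],[0,0,0]]
  ]
}}

```text
time_s: 21.52
position: [603.1, -259.0, 2.2]
ee_rot: [180.0, 0.0, -90.0]
force: [0.1, -0.4, -0.2]
opening: 0.95
```

Emit:
{"fn": "jog_arm", "kwargs": {
  "motion": [
    [[0,0,0],[0,0,0]],
    [[0,0,0],[0,0,0]],
    [[0,0,0],[0,0,0]],
    [[0,0,0],[0,0,0]],
    [[0,0,0],[0,0,0]],
    [[0,0,0],[0,0,0]],
    [[0,0,0],[0,0,0]],
    [[0,0,0],[0,0,0]],
    [[0,0,0],[0,0,0]],
    [[0,0,0],[0,0,0]]
  ],
  "gripper": 0.4,
  "squeeze": 10
}}

```text
time_s: 22.35
position: [603.3, -259.1, 2.6]
ee_rot: [-180.0, -0.0, -90.0]
force: [-0.3, 0.1, 0.6]
opening: 0.591
```

Emit:
{"fn": "jog_arm", "kwargs": {
  "motion": [
    [[0,0,0],[0,0,0]],
    [[0,0,0],[0,0,0]],
    [[0,0,0],[0,0,0]],
    [[0,0,0],[0,0,-1]],
    [[0,0,0],[0,0,-1]],
    [[0,0,0],[0,0,-1]],
    [[0,0,0],[0,0,-1]],
    [[0,0,0],[0,0,-1]],
    [[0,0,0],[0,0,-1]],
    [[0,0,0],[0,0,-1]],
    [[0,0,0],[0,0,-1]],
    [[0,0,0],[0,0,-1]]
  ],
  "gripper": 0.9
}}

```text
time_s: 23.35
position: [603.2, -259.1, 2.5]
ee_rot: [180.0, -0.0, -44.7]
force: [-0.8, 0.0, -0.4]
opening: 0.894
```

Emit:
{"fn": "jog_arm", "kwargs": {
  "motion": [
    [[0,0,0],[0,0,-1]],
    [[0,0,0],[0,0,-1]],
    [[0,0,0],[0,0,-1]],
    [[0,0,0],[0,0,-1]],
    [[0,0,0],[0,0,-1]],
    [[0,0,0],[0,0,-1]],
    [[0,0,0],[0,0,-1]],
    [[0,0,0],[0,0,-1]],
    [[0,0,0],[0,0,-1]],
    [[0,0,0],[0,0,0]],
    [[0,0,0],[0,0,0]],
    [[0,0,0],[0,0,0]]
  ]
}}

```text
time_s: 24.35
position: [603.2, -259.1, 2.5]
ee_rot: [180.0, 0.0, -0.1]
force: [0.7, 0.3, 1.0]
opening: 0.899
```

Emit:
{"fn": "jog_arm", "kwargs": {
  "motion": [
    [[0,0,0],[0,0,0]],
    [[0,0,0],[0,0,0]],
    [[0,0,0],[0,0,0]],
    [[0,0,0],[0,0,0]],
    [[0,0,0],[0,0,0]],
    [[0,0,0],[0,0,0]],
    [[0,0,0],[0,0,0]],
    [[0,0,0],[0,0,0]],
    [[0,0,0],[0,0,0]],
    [[0,0,0],[0,0,0]]
  ],
  "gripper": 0.4,
  "squeeze": 25
}}

```text
time_s: 25.18
position: [603.2, -259.0, 2.6]
ee_rot: [180.0, 0.0, 0.0]
force: [-0.2, 0.4, 0.5]
opening: 0.576
```

Emit:
{"fn": "jog_arm", "kwargs": {
  "motion": [
    [[0,0,-0.3],[0,0,0]],
    [[0,0,-0.6],[0,0,0]],
    [[0,0,-0.7],[0,0,0]],
    [[0,0,-0.7],[0,0,0.5]],
    [[0,0,-0.5],[0,0,1]],
    [[0,0,-0.3],[0,0,1]],
    [[0,0,-0.1],[0,0,1]],
    [[0,0,0],[0,0,1]],
    [[0,0,0],[0,0,1]],
    [[0,0,0],[0,0,1]],
    [[0,0,0],[0,0,1]],
    [[0,0,0],[0,0,1]]
  ]
}}

```text
time_s: 26.18
position: [603.4, -258.8, 131.3]
ee_rot: [-180.0, -0.0, -42.7]
force: [-0.7, -0.4, -1.1]
opening: 0.585
```

Emit:
{"fn": "jog_arm", "kwargs": {
  "motion": [
    [[0,0,0],[0,0,1]],
    [[0,0,0],[0,0,1]],
    [[0,0,0],[0,0,1]],
    [[0,0,0],[0,0,1]],
    [[0,0,0],[0,0,1]],
    [[0,0,0],[0,0,1]],
    [[0,0,0],[0,0,1]],
    [[0,0,0],[0,0,1]],
    [[0,0,0],[0,0,1]],
    [[0,0,0],[0,0,0.5]],
    [[0,0,0],[0,0,0]],
    [[0,0,0],[0,0,0]]
  ]
}}

```text
time_s: 27.18
position: [603.4, -258.8, 131.1]
ee_rot: [-180.0, -0.0, -89.9]
force: [-0.6, -0.2, -0.3]
opening: 0.583
```

Emit:
{"fn": "jog_arm", "kwargs": {
  "motion": [
    [[0,0.4,0],[0,0,0]],
    [[0,0.7,0],[0,0,0]],
    [[0,0.7,0],[0,0,0]],
    [[0,0.7,0],[0,0,0]],
    [[0,0.7,0],[0,0,0]],
    [[-0.4,0.4,0],[0,0,0]],
    [[-0.8,0,0],[0,0,0]],
    [[-0.8,0,0],[0,0,0]],
    [[-0.8,0,0],[0,0,0]],
    [[-0.8,0,0],[0,0,0]],
    [[-0.8,0,0],[0,0,0]],
    [[-0.8,0,0],[0,0,0]]
  ]
}}

```text
time_s: 28.18
position: [459.1, -49.5, 131.0]
ee_rot: [-180.0, -0.1, -89.9]
force: [0.3, 0.1, -1.9]
opening: 0.583
```

Emit:
{"fn": "jog_arm", "kwargs": {
  "motion": [
    [[-0.8,0,0],[0,0,0]],
    [[-0.8,0,0],[0,0,0]],
    [[-0.8,0,0],[0,0,0]],
    [[-0.8,0,0],[0,0,0]],
    [[-0.8,0,0],[0,0,0]],
    [[-0.8,0,0],[0,0,0]],
    [[-0.8,0,0],[0,0,0]],
    [[-0.8,0,0],[0,0,0]],
    [[-0.7,0,0],[0,0,0]],
    [[-0.33,0,0],[0,0,0]],
    [[0,0,0],[0,0,0]],
    [[0,0,0],[0,0,0]]
  ]
}}

```text
time_s: 29.18
position: [458.8, 246.7, 130.6]
ee_rot: [180.0, -0.0, -89.8]
force: [0.1, -0.2, -1.0]
opening: 0.584
```

Emit:
{"fn": "jog_arm", "kwargs": {
  "motion": [
    [[0,0,0],[0,0,0]],
    [[0,0,0],[0,0,0]],
    [[0,0,0],[0,0,0]],
    [[0,0,0],[0,0,0]]
  ]
}}

```text
time_s: 29.52
position: [459.6, 244.9, 130.5]
ee_rot: [-180.0, -0.0, -90.1]
force: [-1.3, 0.8, -0.6]
opening: 0.58
```

Emit:
{"fn": "jog_arm", "kwargs": {
  "motion": [
    [[0,0,0.4],[0,0,0]],
    [[0,0,0.6],[0,0,0]],
    [[0,0,0.6],[0,0,0]],
    [[0,0,0.4],[0,0,0]],
    [[0,0,0.2],[0,0,0]],
    [[0,0,0.1],[0,0,0]],
    [[0,0,0.05],[0,0,0]],
    [[0,0,0],[0,0,0]],
    [[0,0,0],[0,0,0]],
    [[0,0,0],[0,0,0]],
    [[0,0,0],[0,0,0]],
    [[0,0,0],[0,0,0]]
  ]
}}

```text
time_s: 30.52
position: [459.6, 246.2, 37.0]
ee_rot: [-179.9, 0.0, -90.0]
force: [-0.1, 0.5, -2.3]
opening: 0.58
```

Emit:
{"fn": "jog_arm", "kwargs": {
  "motion": [
    [[0,0,0],[0,0,0]],
    [[0,0,0],[0,0,0]],
    [[0,0,0],[0,0,0]]
  ]
}}

```text
time_s: 30.77
position: [459.2, 246.1, 36.6]
ee_rot: [-180.0, -0.0, -90.0]
force: [0.3, -0.4, -0.9]
opening: 0.579
```

Emit:
{"fn": "jog_arm", "kwargs": {
  "motion": [
    [[0,0,0.05],[0,0,0]],
    [[0,0,0.04],[0,0,0]],
    [[0,0,0.02],[0,0,0]],
    [[0,0,0],[0,0,0]],
    [[0,0,0],[0,0,0]],
    [[0,0,0],[0,0,0]],
    [[0,0,0],[0,0,0]]
  ]
}}

```text
time_s: 31.35
position: [459.2, 246.1, 32.4]
ee_rot: [180.0, -0.0, -90.0]
force: [-1.3, -1.8, 5.3]
opening: 0.578
```

Emit:
{"fn": "jog_arm", "kwargs": {
  "motion": [
    [[0,0,0],[0,0,0]],
    [[0,0,0],[0,0,0]],
    [[0,0,0],[0,0,0]],
    [[0,0,0],[0,0,0]],
    [[0,0,-0.4],[0,0,0]],
    [[0,0,-0.7],[0,0,0]],
    [[0,0,-0.8],[0,0,0]],
    [[0,0,-0.8],[0,0,0]],
    [[0,0,-0.3],[0,0,0]]
  ],
  "gripper": 0.95
}}

```text
time_s: 32.1
position: [461.1, 247.7, 156.2]
ee_rot: [-179.7, 0.1, -90.0]
force: [0.6, 0.3, 1.1]
opening: 0.951
```

Emit:
{"fn": "jog_arm", "kwargs": {
  "motion": [
    [[0.8,0,0],[0,0,0]],
    [[0.8,0,0],[0,0,0]],
    [[0.8,0,0],[0,0,0]],
    [[0.8,0,0],[0,0,0]],
    [[0.8,0,0],[0,0,0]],
    [[0.8,0,0],[0,0,0]],
    [[0.8,0,0],[0,0,0]],
    [[0.8,0,0],[0,0,0]],
    [[0.8,0,0],[0,0,0]],
    [[0.8,0,0],[0,0,0]]
  ]
}}

```text
time_s: 32.93
position: [458.7, -75.5, 151.7]
ee_rot: [180.0, -0.0, -90.0]
force: [0.6, -0.3, -0.3]
opening: 0.953
```

```bash
cat > chk.py <<'E'
import sys
from h import *
k=sys.argv[1]; shot('side','side%s.png'%k); shot('top','top%s.png'%k)
a=cv2.imread('pics/top%s.png'%k)[178:233,161:218]; b=cv2.imread('pics/side%s.png'%k)[190:290,180:290]
a=cv2.resize(a,(399,385),interpolation=cv2.INTER_CUBIC); b=cv2.resize(b,(396,360),interpolation=cv2.INTER_CUBIC)
c=np.zeros((400,800,3),np.uint8); c[:385,:399]=a; c[:360,400:796]=b; cv2.imwrite('pics/c%s.png'%k,c)
print(bot.sense()['position'].round(1),bot.sense()['time_s'])
E
python3 chk.py 6; python3 - <<'E'
from h import *
# bright bearing top: dark bore and outer edge
for n,c0 in(('top',(460.5,247)),('side',(457.2,252.8))):
    im=cv2.imread('pics/%s6.png'%n); k=6
    v0,v1,u0,u1=(178,233,161,218) if n=='top' else (200,290,190,285)
    g=cv2.cvtColor(cv2.resize(im[v0:v1,u0:u1],None,fx=k,fy=k,interpolation=cv2.INTER_CUBIC),cv2.COLOR_BGR2GRAY)
    _,m=cv2.threshold(g,0,255,cv2.THRESH_OTSU); 
    for c in cv2.findContours(m,cv2.RETR_CCOMP,cv2.CHAIN_APPROX_NONE)[0]:
        if len(c)<60: continue
        c=c[:,0]; P=ray(n,u0+(c[:,0]+.5)/k-.5,v0+(c[:,1]+.5)/k-.5,48)[:,:2].astype(np.float32)
        (e,ax,_)=cv2.fitEllipse(P)
        if np.hypot(e[0]-c0[0],e[1]-c0[1])<25: print(n,np.round(e,1),np.round(ax,1))
E
```

```text
[458.3 -80.  151.3] 33.0333
top [460.2 246.1] [53.4 55.8]
top [460.4 246.8] [18.2 19.6]
side [433.5 259.3] [186.2 420.5]
```

View pics/c6.png

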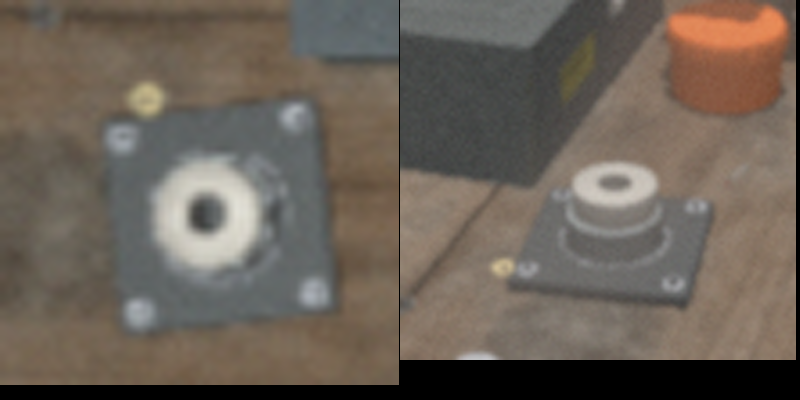

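The bearing is centred on the ring: bore at (460.4,246.8) and circle centre at (460.3,247.2) in the same view. Next is the wide sleeve.

Emit:
{"fn": "jog_arm", "kwargs": {
  "motion": [
    [[0.8,0,0],[0,0,0]],
    [[0.8,-0.2,0],[0,0,0]],
    [[0.8,-0.2,0],[0,0,0]],
    [[0.8,-0.2,0],[0,0,0]],
    [[0.8,-0.3,0],[0,0,0]],
    [[0.8,-0.3,0],[0,0,0]],
    [[0.8,-0.3,0],[0,0,0]],
    [[0.8,-0.3,0],[0,0,0]],
    [[0.8,-0.3,0],[0,0,0]],
    [[0.8,-0.2,0],[0,0,0]],
    [[0.7,-0.09,0],[0,0,0]],
    [[0.38,0,0],[0,0,0]]
  ]
}}

```text
time_s: 34.03
position: [554.6, -440.5, 150.4]
ee_rot: [179.9, -0.0, -90.2]
force: [0.6, -0.0, -0.5]
opening: 0.952
```

Emit:
{"fn": "jog_arm", "kwargs": {
  "motion": [
    [[0,0,0.4],[0,0,0]],
    [[0,0,0.6],[0,0,0]],
    [[0,0,0.7],[0,0,0]],
    [[0,0,0.6],[0,0,0]],
    [[0,0,0.2],[0,0,0]],
    [[0,0,0],[0,0,0]],
    [[0,0,0],[0,0,0]],
    [[0,0,0],[0,0,0]],
    [[0,0,0],[0,0,0]]
  ]
}}

```text
time_s: 34.78
position: [556.3, -437.7, 54.5]
ee_rot: [-179.8, -0.1, -90.0]
force: [0.7, -0.6, -0.1]
opening: 0.951
```

Emit:
{"fn": "jog_arm", "kwargs": {
  "motion": [
    [[0,0,0.4],[0,0,0]],
    [[0,0,0.4],[0,0,0]],
    [[0,0,0.2],[0,0,0]],
    [[0,0,0.15],[0,0,0]],
    [[0,0,0],[0,0,0]],
    [[0,0,0],[0,0,0]],
    [[0,0,0],[0,0,0]],
    [[0,0,0],[0,0,0]]
  ]
}}

```text
time_s: 35.45
position: [555.6, -437.5, 7.3]
ee_rot: [-179.9, -0.1, -90.0]
force: [0.9, 0.5, -0.6]
opening: 0.951
```

Emit:
{"fn": "jog_arm", "kwargs": {
  "motion": [
    [[0,0,0],[0,0,0]],
    [[0,0,0],[0,0,0]],
    [[0,0,0],[0,0,0]],
    [[0,0,0],[0,0,0]],
    [[0,0,0],[0,0,0]],
    [[0,0,0],[0,0,0]],
    [[0,0,0],[0,0,0]],
    [[0,0,0],[0,0,0]],
    [[0,0,0],[0,0,0]],
    [[0,0,0],[0,0,0]],
    [[0,0,0],[0,0,0]]
  ],
  "gripper": 0.4,
  "squeeze": 10
}}

```text
time_s: 36.37
position: [554.9, -437.1, 6.1]
ee_rot: [180.0, -0.0, -90.0]
force: [-0.4, 0.5, -0.1]
opening: 0.508
```

Emit:
{"fn": "jog_arm", "kwargs": {
  "motion": [
    [[0,0,0],[0,0,0]],
    [[0,0,0],[0,0,0]],
    [[0,0,0],[0,0,0]],
    [[0,0,0],[0,0,-1]],
    [[0,0,0],[0,0,-1]],
    [[0,0,0],[0,0,-1]],
    [[0,0,0],[0,0,-1]],
    [[0,0,0],[0,0,-1]],
    [[0,0,0],[0,0,-1]],
    [[0,0,0],[0,0,-1]],
    [[0,0,0],[0,0,-1]],
    [[0,0,0],[0,0,-1]]
  ],
  "gripper": 0.85
}}

```text
time_s: 37.37
position: [554.9, -437.1, 6.2]
ee_rot: [180.0, -0.0, -44.7]
force: [0.1, 0.8, -0.2]
opening: 0.846
```

Emit:
{"fn": "jog_arm", "kwargs": {
  "motion": [
    [[0,0,0],[0,0,-1]],
    [[0,0,0],[0,0,-1]],
    [[0,0,0],[0,0,-1]],
    [[0,0,0],[0,0,-1]],
    [[0,0,0],[0,0,-1]],
    [[0,0,0],[0,0,-1]],
    [[0,0,0],[0,0,-1]],
    [[0,0,0],[0,0,-1]],
    [[0,0,0],[0,0,-1]],
    [[0,0,0],[0,0,0]],
    [[0,0,0],[0,0,0]],
    [[0,0,0],[0,0,0]]
  ]
}}

```text
time_s: 38.37
position: [554.9, -437.2, 6.2]
ee_rot: [180.0, -0.0, -0.1]
force: [0.8, -0.5, 0.2]
opening: 0.851
```

Emit:
{"fn": "jog_arm", "kwargs": {
  "motion": [
    [[0,0,0],[0,0,0]],
    [[0,0,0],[0,0,0]],
    [[0,0,0],[0,0,0]],
    [[0,0,0],[0,0,0]],
    [[0,0,0],[0,0,0]],
    [[0,0,0],[0,0,0]],
    [[0,0,0],[0,0,0]],
    [[0,0,0],[0,0,0]],
    [[0,0,0],[0,0,0]],
    [[0,0,0],[0,0,0]]
  ],
  "gripper": 0.4,
  "squeeze": 20
}}

```text
time_s: 39.2
position: [554.9, -437.1, 6.2]
ee_rot: [180.0, -0.0, 0.0]
force: [0.3, 0.2, 0.5]
opening: 0.527
```

Emit:
{"fn": "jog_arm", "kwargs": {
  "motion": [
    [[0,0,-0.3],[0,0,0]],
    [[0,0,-0.6],[0,0,0]],
    [[0,0,-0.7],[0,0,0]],
    [[0,0,-0.7],[0,0,0.5]],
    [[0,0,-0.5],[0,0,1]],
    [[0,0,-0.3],[0,0,1]],
    [[0,0,-0.2],[0,0,1]],
    [[0,0,0],[0,0,1]],
    [[0,0,0],[0,0,1]],
    [[0,0,0],[0,0,1]],
    [[0,0,0],[0,0,1]],
    [[0,0,0],[0,0,1]]
  ]
}}

```text
time_s: 40.2
position: [554.9, -436.9, 139.0]
ee_rot: [-180.0, -0.0, -42.7]
force: [0.2, 0.6, -0.7]
opening: 0.521
```

Emit:
{"fn": "jog_arm", "kwargs": {
  "motion": [
    [[0,0,0],[0,0,1]],
    [[0,0,0],[0,0,1]],
    [[0,0,0],[0,0,1]],
    [[0,0,0],[0,0,1]],
    [[0,0,0],[0,0,1]],
    [[0,0,0],[0,0,1]],
    [[0,0,0],[0,0,1]],
    [[0,0,0],[0,0,1]],
    [[0,0,0],[0,0,1]],
    [[0,0,0],[0,0,0.5]],
    [[0,0,0],[0,0,0]],
    [[0,0,0],[0,0,0]]
  ]
}}

```text
time_s: 41.2
position: [555.1, -436.8, 138.8]
ee_rot: [-180.0, -0.0, -89.9]
force: [-1.0, 0.2, -1.7]
opening: 0.524
```

Emit:
{"fn": "jog_arm", "kwargs": {
  "motion": [
    [[-0.4,0.2,0],[0,0,0]],
    [[-0.7,0.4,0],[0,0,0]],
    [[-0.8,0.4,0],[0,0,0]],
    [[-0.8,0.4,0],[0,0,0]],
    [[-0.8,0.4,0],[0,0,0]],
    [[-0.8,0.4,0],[0,0,0]],
    [[-0.8,0.19,0],[0,0,0]],
    [[-0.8,0,0],[0,0,0]],
    [[-0.8,0,0],[0,0,0]],
    [[-0.8,0,0],[0,0,0]],
    [[-0.8,0,0],[0,0,0]],
    [[-0.8,0,0],[0,0,0]]
  ]
}}

```text
time_s: 42.2
position: [459.0, -71.5, 138.6]
ee_rot: [-180.0, -0.1, -89.9]
force: [0.1, 0.5, -1.4]
opening: 0.525
```

Emit:
{"fn": "jog_arm", "kwargs": {
  "motion": [
    [[-0.8,0,0],[0,0,0]],
    [[-0.8,0,0],[0,0,0]],
    [[-0.8,0,0],[0,0,0]],
    [[-0.8,0,0],[0,0,0]],
    [[-0.8,0,0],[0,0,0]],
    [[-0.8,0,0],[0,0,0]],
    [[-0.8,0,0],[0,0,0]],
    [[-0.8,0,0],[0,0,0]],
    [[-0.8,0,0],[0,0,0]],
    [[-0.5,0,0],[0,0,0]],
    [[-0.28,0,0],[0,0,0]],
    [[0,0,0],[0,0,0]]
  ]
}}

```text
time_s: 43.2
position: [458.2, 249.9, 138.7]
ee_rot: [-180.0, 0.1, -89.6]
force: [-0.4, 1.0, -0.6]
opening: 0.526
```

Emit:
{"fn": "jog_arm", "kwargs": {
  "motion": [
    [[0,0,0],[0,0,0]],
    [[0,0,0],[0,0,0]],
    [[0,0,0],[0,0,0]],
    [[0,0,0],[0,0,0]],
    [[0,0,0],[0,0,0]],
    [[0,0,0],[0,0,0]]
  ]
}}

```text
time_s: 43.7
position: [459.5, 245.4, 138.2]
ee_rot: [-180.0, -0.0, -90.1]
force: [-0.7, 0.4, -1.2]
opening: 0.52
```

Emit:
{"fn": "jog_arm", "kwargs": {
  "motion": [
    [[0,0,0.4],[0,0,0]],
    [[0,0,0.6],[0,0,0]],
    [[0,0,0.5],[0,0,0]],
    [[0,0,0.3],[0,0,0]],
    [[0,0,0.15],[0,0,0]],
    [[0,0,0.05],[0,0,0]],
    [[0,0,0],[0,0,0]],
    [[0,0,0],[0,0,0]],
    [[0,0,0],[0,0,0]],
    [[0,0,0],[0,0,0]],
    [[0,0,0],[0,0,0]],
    [[0,0,0],[0,0,0]]
  ]
}}

```text
time_s: 44.7
position: [459.5, 246.1, 58.5]
ee_rot: [-180.0, -0.0, -90.0]
force: [-0.6, 0.5, -2.0]
opening: 0.524
```

Emit:
{"fn": "jog_arm", "kwargs": {
  "motion": [
    [[0,0,0],[0,0,0]],
    [[0,0,0],[0,0,0]],
    [[0,0,0],[0,0,0]]
  ]
}}

```text
time_s: 44.95
position: [459.2, 246.1, 58.1]
ee_rot: [180.0, -0.0, -90.0]
force: [-0.1, 0.4, -0.9]
opening: 0.522
```

Emit:
{"fn": "jog_arm", "kwargs": {
  "motion": [
    [[0,0,0.05],[0,0,0]],
    [[0,0,0.04],[0,0,0]],
    [[0,0,0.02],[0,0,0]],
    [[0,0,0],[0,0,0]],
    [[0,0,0],[0,0,0]],
    [[0,0,0],[0,0,0]],
    [[0,0,0],[0,0,0]]
  ]
}}

```text
time_s: 45.53
position: [459.3, 246.1, 54.0]
ee_rot: [-180.0, -0.0, -90.0]
force: [-1.9, -1.1, 5.2]
opening: 0.527
```

Emit:
{"fn": "jog_arm", "kwargs": {
  "motion": [
    [[0,0,0],[0,0,0]],
    [[0,0,0],[0,0,0]],
    [[0,0,0],[0,0,0]],
    [[0,0,0],[0,0,0]],
    [[0,0,-0.4],[0,0,0]],
    [[0,0,-0.7],[0,0,0]],
    [[0,0,-0.7],[0,0,0]],
    [[0,0,-0.6],[0,0,0]],
    [[0,0,-0.2],[0,0,0]]
  ],
  "gripper": 0.95
}}

```text
time_s: 46.28
position: [460.9, 247.4, 161.1]
ee_rot: [-179.7, 0.1, -90.0]
force: [1.1, 1.2, 0.3]
opening: 0.942
```

Emit:
{"fn": "jog_arm", "kwargs": {
  "motion": [
    [[0.8,0,0],[0,0,0]],
    [[0.8,0,0],[0,0,0]],
    [[0.8,0,0],[0,0,0]],
    [[0.8,0,0],[0,0,0]],
    [[0.8,0,0],[0,0,0]],
    [[0.8,0,0],[0,0,0]],
    [[0.8,0,0],[0,0,0]],
    [[0.8,0,0],[0,0,0]],
    [[0.8,0,0],[0,0,0]],
    [[0.8,0,0],[0,0,0]]
  ]
}}

```text
time_s: 47.12
position: [458.6, -75.6, 157.2]
ee_rot: [180.0, -0.0, -90.0]
force: [0.5, -0.1, 0.2]
opening: 0.953
```

```bash
python3 chk.py 7; python3 - <<'E'
from h import *
for n,b,c0 in(('top',(178,233,161,218),(460.5,247)),('side',(200,290,190,285),(457.2,252.8))):
    print(n,'sleeve',ringfit(n+'7.png',n,b,78,c0,21.5,5,20,61))
E
```

```text
[458.2 -80.  156.8] 47.2167
top sleeve (array([459.9, 246.9]), np.float64(41.4), np.int64(4138))
side sleeve (array([456. , 253.4]), np.float64(42.6), np.int64(4739))
```

View pics/c7.png

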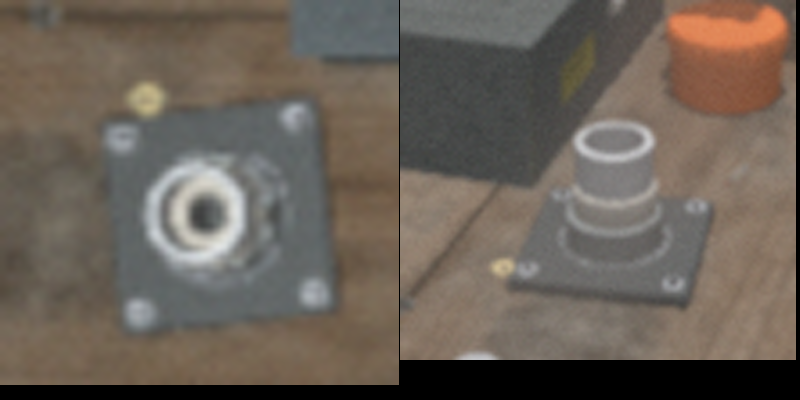

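The sleeve is centred: top view (459.9,246.9) against circle centre (460.3,247.2), and it stands upright. Now the cap.

Emit:
{"fn": "jog_arm", "kwargs": {
  "motion": [
    [[-0.8,0,0],[0,0,0]],
    [[-0.8,0,0],[0,0,0]],
    [[-0.8,0,0],[0,0,0]],
    [[-0.8,0,0],[0,0,0]],
    [[-0.8,0,0],[0,0,0]],
    [[-0.8,0,0],[0,0,0]],
    [[-0.8,0,0],[0,0,0]],
    [[-0.8,0,0],[0,0,0]],
    [[-0.8,0,0],[0,0,0]],
    [[-0.8,0,0],[0,0,0]],
    [[-0.8,0,0],[0,0,0]],
    [[-0.8,0,0],[0,0,0]]
  ]
}}

```text
time_s: 48.22
position: [458.5, 311.9, 157.0]
ee_rot: [180.0, -0.0, -90.0]
force: [0.2, -0.1, 1.2]
opening: 0.95
```

Emit:
{"fn": "jog_arm", "kwargs": {
  "motion": [
    [[-0.8,-0.2,0],[0,0,0]],
    [[-0.8,-0.2,0],[0,0,0]],
    [[-0.7,-0.15,0],[0,0,0]],
    [[-0.2,0,0],[0,0,0]],
    [[0,0,0],[0,0,0]],
    [[0,0,0],[0,0,0]],
    [[0,0,0],[0,0,0]],
    [[0,0,0],[0,0,0]],
    [[0,0,0],[0,0,0]]
  ]
}}

```text
time_s: 48.97
position: [481.9, 408.4, 157.8]
ee_rot: [-180.0, -0.1, -90.1]
force: [0.1, 0.4, 0.9]
opening: 0.953
```

```bash
python3 - <<'E'
from h import *
s=bot.sense(); print(s['position'].round(1),s['joint_pos'].round(0),s['ee_rot'].round(1))
# knob in side1: bright blob
im=cv2.imread('pics/side1.png')[280:318,180:225]; cv2.imwrite('pics/c8.png',cv2.resize(im,None,fx=10,fy=10,interpolation=cv2.INTER_CUBIC))
E
```

```text
[481.9 408.4 157.8] [  -0.   29.  -56.   89.   24.   75. -150.] [-1.80e+02 -1.00e-01 -9.01e+01]
```

View pics/c8.png

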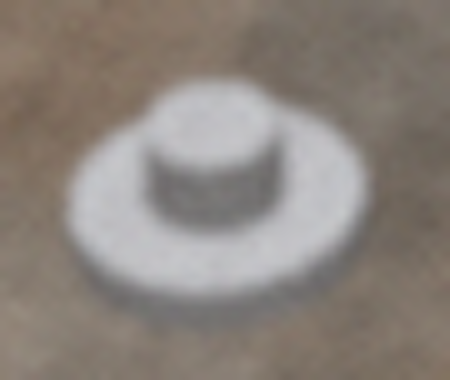

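The cap lies flat with its knob up, at about (213,123) in the crop. Joint 7 is at -150, close to its limit, so I'll turn the other way: grip at yaw 0, then at +90.

Emit:
{"fn": "jog_arm", "kwargs": {
  "motion": [
    [[0,0,0.2],[0,0,-1]],
    [[0,0,0.3],[0,0,-1]],
    [[0,0,0.3],[0,0,-1]],
    [[0,0,0.3],[0,0,-1]],
    [[0,0,0.3],[0,0,-1]],
    [[0,0,0.3],[0,0,-1]],
    [[0,0,0.3],[0,0,-1]],
    [[0,0,0.3],[0,0,-1]],
    [[0,0,0.2],[0,0,-1]],
    [[0,0,0],[0,0,-1]],
    [[0,0,0],[0,0,-1]],
    [[0,0,0],[0,0,-1]]
  ]
}}

```text
time_s: 49.97
position: [481.8, 408.8, 57.7]
ee_rot: [180.0, -0.0, -29.8]
force: [0.3, -0.2, -0.2]
opening: 0.95
```

Emit:
{"fn": "jog_arm", "kwargs": {
  "motion": [
    [[0,0,0],[0,0,-1]],
    [[0,0,0],[0,0,-1]],
    [[0,0,0],[0,0,-1]],
    [[0,0,0],[0,0,-1]],
    [[0,0,0],[0,0,-1]],
    [[0,0,0],[0,0,-1]],
    [[0,0,0],[0,0,0]],
    [[0,0,0],[0,0,0]],
    [[0,0,0],[0,0,0]],
    [[0,0,0],[0,0,0]]
  ]
}}

```text
time_s: 50.8
position: [481.5, 409.7, 57.8]
ee_rot: [180.0, -0.0, -0.1]
force: [-0.4, -0.6, 0.1]
opening: 0.949
```

```bash
python3 - <<'E'
from h import *
s=bot.sense(); print(s['position'].round(1),s['joint_pos'].round(0),s['ee_rot'].round(1))
print(ray('side',200.8,291.8,26))
E
```

```text
[481.5 409.7  57.8] [  6.  44. -69.  94.  43.  73. -72.] [ 1.8e+02 -0.0e+00 -1.0e-01]
[477.20440162 414.84587711  26.        ]
```

Emit:
{"fn": "jog_arm", "kwargs": {
  "motion": [
    [[0,0,0.3],[0,0,0]],
    [[0,0,0.4],[0,0,0]],
    [[0,0,0.25],[0,0,0]],
    [[0,0,0.12],[0,0,0]],
    [[0,0,0.04],[0,0,0]],
    [[0,0,0],[0,0,0]],
    [[0,0,0],[0,0,0]],
    [[0,0,0],[0,0,0]],
    [[0,0,0],[0,0,0]],
    [[0,0,0],[0,0,0]]
  ]
}}

```text
time_s: 51.63
position: [481.4, 410.4, 13.8]
ee_rot: [-180.0, -0.0, 0.0]
force: [0.5, -0.0, -1.0]
opening: 0.946
```

```bash
python3 - <<'E'
from h import *
s=bot.sense(); print(s['position'].round(1),s['joint_pos'].round(0),s['ee_rot'].round(1))
E
```

```text
[481.4 410.4  13.8] [  5.  46. -67.  96.  45.  69. -73.] [-180.   -0.    0.]
```

Emit:
{"fn": "jog_arm", "kwargs": {
  "motion": [
    [[0,0,0],[0,0,0]],
    [[0,0,0],[0,0,0]],
    [[0,0,0],[0,0,0]],
    [[0,0,0],[0,0,0]],
    [[0,0,0],[0,0,0]],
    [[0,0,0],[0,0,0]],
    [[0,0,0],[0,0,0]],
    [[0,0,0],[0,0,0]],
    [[0,0,0],[0,0,0]],
    [[0,0,0],[0,0,0]],
    [[0,0,0],[0,0,0]],
    [[0,0,0],[0,0,0]]
  ],
  "gripper": 0.15,
  "squeeze": 10
}}

```text
time_s: 52.63
position: [481.0, 410.1, 13.3]
ee_rot: [180.0, 0.0, 0.0]
force: [-1.3, -1.1, 1.1]
opening: 0.286
```

Emit:
{"fn": "jog_arm", "kwargs": {
  "motion": [
    [[0,0,0],[0,0,0]],
    [[0,0,0],[0,0,0]],
    [[0,0,0],[0,0,0]],
    [[0,0,0],[0,0,-1]],
    [[0,0,0],[0,0,-1]],
    [[0,0,0],[0,0,-1]],
    [[0,0,0],[0,0,-1]],
    [[0,0,0],[0,0,-1]],
    [[0,0,0],[0,0,-1]],
    [[0,0,0],[0,0,-1]],
    [[0,0,0],[0,0,-1]],
    [[0,0,0],[0,0,-1]]
  ],
  "gripper": 0.7
}}

```text
time_s: 53.63
position: [481.4, 410.0, 13.2]
ee_rot: [180.0, 0.0, 45.2]
force: [-0.4, 0.4, -0.9]
opening: 0.698
```

Emit:
{"fn": "jog_arm", "kwargs": {
  "motion": [
    [[0,0,0],[0,0,-1]],
    [[0,0,0],[0,0,-1]],
    [[0,0,0],[0,0,-1]],
    [[0,0,0],[0,0,-1]],
    [[0,0,0],[0,0,-1]],
    [[0,0,0],[0,0,-1]],
    [[0,0,0],[0,0,-1]],
    [[0,0,0],[0,0,-1]],
    [[0,0,0],[0,0,-1]],
    [[0,0,0],[0,0,0]],
    [[0,0,0],[0,0,0]],
    [[0,0,0],[0,0,0]]
  ]
}}

```text
time_s: 54.63
position: [481.3, 410.1, 13.3]
ee_rot: [180.0, 0.0, 89.9]
force: [-0.0, -0.2, -0.6]
opening: 0.702
```

Emit:
{"fn": "jog_arm", "kwargs": {
  "motion": [
    [[0,0,0],[0,0,0]],
    [[0,0,0],[0,0,0]],
    [[0,0,0],[0,0,0]],
    [[0,0,0],[0,0,0]],
    [[0,0,0],[0,0,0]],
    [[0,0,0],[0,0,0]],
    [[0,0,0],[0,0,0]],
    [[0,0,0],[0,0,0]],
    [[0,0,0],[0,0,0]],
    [[0,0,0],[0,0,0]],
    [[0,0,0],[0,0,0]]
  ],
  "gripper": 0.15,
  "squeeze": 30
}}

```text
time_s: 55.55
position: [481.2, 410.1, 13.3]
ee_rot: [-180.0, 0.0, 90.0]
force: [-0.2, 0.1, 0.4]
opening: 0.28
```

```bash
python3 - <<'E'
from h import *
s=bot.sense(); print(s['position'].round(1),s['joint_pos'].round(0),s['ee_rot'].round(1))
E
```

```text
[481.2 410.1  13.3] [  9.  55. -77.  96.  55.  76.  12.] [-180.    0.   90.]
```

Emit:
{"fn": "jog_arm", "kwargs": {
  "motion": [
    [[0,0,-0.2],[0,0,0]],
    [[0,0,-0.3],[0,0,0]],
    [[0,0,-0.3],[0,0,0.5]],
    [[0,0,-0.3],[0,0,1]],
    [[0,0,-0.3],[0,0,1]],
    [[0,0,-0.3],[0,0,1]],
    [[0,0,-0.3],[0,0,1]]
  ]
}}

```text
time_s: 56.13
position: [481.0, 410.4, 95.0]
ee_rot: [180.0, -0.0, 67.3]
force: [-0.6, -1.3, -3.2]
opening: 0.277
```

```bash
python3 - <<'E'
from h import *
s=bot.sense(); print(s['position'].round(1),s['joint_pos'].round(1),s['ee_rot'].round(1))
E
```

```text
[481.  410.4  95. ] [  9.1  46.4 -76.8  92.6  46.1  78.7  -6.4] [180.   -0.   67.3]
```

Emit:
{"fn": "jog_arm", "kwargs": {
  "motion": [
    [[0,0,-0.2],[0,0,1]],
    [[0,0,-0.2],[0,0,1]],
    [[0,0,-0.2],[0,0,1]],
    [[0,0,-0.1],[0,0,1]],
    [[0,0,0],[0,0,1]],
    [[0,0,0],[0,0,1]],
    [[0,0,0],[0,0,1]],
    [[0,0,0],[0,0,1]],
    [[0,0,0],[0,0,1]],
    [[0,0,0],[0,0,1]],
    [[0,0,0],[0,0,1]],
    [[0,0,0],[0,0,1]]
  ]
}}

```text
time_s: 57.13
position: [480.7, 410.6, 122.5]
ee_rot: [-180.0, -0.0, 7.3]
force: [0.5, -1.1, -2.2]
opening: 0.275
```

Emit:
{"fn": "jog_arm", "kwargs": {
  "motion": [
    [[0,0,0],[0,0,1]],
    [[0,0,0],[0,0,0.5]],
    [[0,0,0],[0,0,0]],
    [[0,0,0],[0,0,0]],
    [[0,0,0],[0,0,0]]
  ]
}}

```text
time_s: 57.55
position: [481.0, 410.4, 121.9]
ee_rot: [-180.0, -0.0, 0.1]
force: [0.2, 0.5, -2.4]
opening: 0.277
```

```bash
python3 - <<'E'
from h import *
s=bot.sense(); print(s['position'].round(1),s['joint_pos'].round(1),s['ee_rot'].round(1))
E
```

```text
[481.  410.4 121.9] [  4.9  36.2 -66.2  91.2  34.   75.2 -66.2] [-1.8e+02 -0.0e+00  1.0e-01]
```

Emit:
{"fn": "jog_arm", "kwargs": {
  "motion": [
    [[-0.05,0.3,0],[0,0,0]],
    [[-0.1,0.6,0],[0,0,0]],
    [[-0.1,0.7,0],[0,0,0]],
    [[-0.1,0.7,0],[0,0,0]],
    [[-0.1,0.7,0],[0,0,0]],
    [[-0.1,0.6,0],[0,0,0]],
    [[0,0.4,0],[0,0,0]],
    [[0,0.1,0],[0,0,0]],
    [[0,0,0],[0,0,0]],
    [[0,0,0],[0,0,0]],
    [[0,0,0],[0,0,0]],
    [[0,0,0],[0,0,0]]
  ]
}}

```text
time_s: 58.55
position: [458.9, 247.9, 121.6]
ee_rot: [-179.9, -0.0, 0.2]
force: [-0.2, 0.5, -2.1]
opening: 0.278
```

Emit:
{"fn": "jog_arm", "kwargs": {
  "motion": [
    [[0,0,0],[0,0,0]],
    [[0,0,0],[0,0,0]],
    [[0,0,0],[0,0,0]],
    [[0,0,0],[0,0,0]]
  ]
}}

```text
time_s: 58.88
position: [459.1, 246.4, 121.3]
ee_rot: [-180.0, 0.0, 0.0]
force: [-0.1, 1.0, -2.0]
opening: 0.279
```

```bash
python3 - <<'E'
from h import *
s=bot.sense(); print(s['position'].round(1),s['joint_pos'].round(1),s['ee_rot'].round(1))
E
```

```text
[459.1 246.4 121.3] [ 33.2  23.6 -75.7 106.8  24.5  69.  -50.5] [-180.    0.    0.]
```

Emit:
{"fn": "jog_arm", "kwargs": {
  "motion": [
    [[0,0,0.2],[0,0,0]],
    [[0,0,0.25],[0,0,0]],
    [[0,0,0.15],[0,0,0]],
    [[0,0,0.05],[0,0,0]],
    [[0,0,0],[0,0,0]],
    [[0,0,0],[0,0,0]],
    [[0,0,0],[0,0,0]],
    [[0,0,0],[0,0,0]],
    [[0,0,0],[0,0,0]],
    [[0,0,0],[0,0,0]]
  ]
}}

```text
time_s: 59.72
position: [459.4, 246.2, 95.5]
ee_rot: [180.0, -0.0, 0.0]
force: [-0.4, -0.1, -1.7]
opening: 0.278
```

```bash
python3 - <<'E'
from h import *
s=bot.sense(); print(s['position'].round(1),s['joint_pos'].round(1),s['ee_rot'].round(1))
E
```

```text
[459.4 246.2  95.5] [ 31.3  25.2 -73.6 108.3  26.5  66.5 -51.9] [180.  -0.   0.]
```

Emit:
{"fn": "jog_arm", "kwargs": {
  "motion": [
    [[0,0,0.05],[0,0,0]],
    [[0,0,0.04],[0,0,0]],
    [[0,0,0.02],[0,0,0]],
    [[0,0,0],[0,0,0]],
    [[0,0,0],[0,0,0]],
    [[0,0,0],[0,0,0]],
    [[0,0,0],[0,0,0]]
  ]
}}

```text
time_s: 60.3
position: [459.3, 246.1, 91.2]
ee_rot: [180.0, -0.0, 0.0]
force: [-0.7, -1.8, 3.8]
opening: 0.28
```

Emit:
{"fn": "jog_arm", "kwargs": {
  "motion": [
    [[0,0,0],[0,0,0]],
    [[0,0,0],[0,0,0]],
    [[0,0,0],[0,0,0]],
    [[0,0,0],[0,0,0]],
    [[0,0,-0.2],[0,0,0]],
    [[0,0,-0.5],[0,0,0]],
    [[0,0,-0.6],[0,0,0]],
    [[0,0,-0.5],[0,0,0]],
    [[0,0,-0.2],[0,0,0]],
    [[0,0,0],[0,0,0]],
    [[0,0,0],[0,0,0]]
  ],
  "gripper": 0.7
}}

```text
time_s: 61.22
position: [459.3, 245.8, 170.7]
ee_rot: [180.0, -0.0, -0.0]
force: [-0.3, -0.8, -0.5]
opening: 0.696
```

```bash
python3 - <<'E'
from h import *
s=bot.sense(); print(s['position'].round(1),s['joint_pos'].round(1),s['ee_rot'].round(1))
E
```

```text
[459.3 245.8 170.7] [ 35.4  18.3 -76.3 103.5  18.7  72.9 -45.9] [180.  -0.  -0.]
```

Emit:
{"fn": "jog_arm", "kwargs": {
  "motion": [
    [[0,0,0],[0,0,1]],
    [[0,0,0],[0,0,1]],
    [[0,0,0],[0,0,1]],
    [[0,0,0],[0,0,1]],
    [[0,0,0],[0,0,1]],
    [[0,0,0],[0,0,1]],
    [[0,0,0],[0,0,1]],
    [[0,0,0],[0,0,1]],
    [[0,0,0],[0,0,1]],
    [[0,0,0],[0,0,1]],
    [[0,0,0],[0,0,1]],
    [[0,0,0],[0,0,1]]
  ]
}}

```text
time_s: 62.22
position: [458.3, 245.4, 169.1]
ee_rot: [179.8, 0.0, -60.2]
force: [0.1, -0.2, 0.1]
opening: 0.697
```

```bash
python3 - <<'E'
from h import *
s=bot.sense(); print(s['position'].round(1),s['joint_pos'].round(1),s['ee_rot'].round(1))
E
```

```text
[458.3 245.4 169.1] [  27.1   12.5  -64.1  103.8   11.8   71.3 -100.6] [179.8   0.  -60.2]
```

Emit:
{"fn": "jog_arm", "kwargs": {
  "motion": [
    [[0.4,0.23,0],[0,0,0]],
    [[0.7,0.4,0],[0,0,0]],
    [[0.7,0.4,0],[0,0,0]],
    [[0.7,0.4,0],[0,0,0]],
    [[0.7,0.4,0],[0,0,0]],
    [[0.7,0.4,0],[0,0,0]],
    [[0.7,0.4,0],[0,0,0]],
    [[0.7,0.4,0],[0,0,0]],
    [[0.4,0.23,0],[0,0,0]],
    [[0,0,0],[0,0,0]],
    [[0,0,0],[0,0,0]]
  ]
}}

```text
time_s: 63.13
position: [459.3, -17.5, 169.5]
ee_rot: [179.9, 0.1, -60.2]
force: [-0.2, 1.8, -0.2]
opening: 0.701
```

```bash
python3 chk.py 9; python3 - <<'E'
from h import *
s=bot.sense(); print(s['joint_pos'].round(0))
for n,b,c0 in(('top',(178,233,161,218),(460.5,247)),('side',(190,290,190,285),(457.2,252.8))):
    v0,v1,u0,u1=b;k=6; im=cv2.imread('pics/%s9.png'%n)[v0:v1,u0:u1]
    g=cv2.cvtColor(cv2.resize(im,None,fx=k,fy=k,interpolation=cv2.INTER_CUBIC),cv2.COLOR_BGR2GRAY)
    m=cv2.morphologyEx((g>165).astype(np.uint8),cv2.MORPH_CLOSE,np.ones((9,9)))
    for c in cv2.findContours(m,0,cv2.CHAIN_APPROX_NONE)[0]:
        if len(c)<100: continue
        c=c[:,0]; 
        for z in (88,104):
            P=ray(n,u0+(c[:,0]+.5)/k-.5,v0+(c[:,1]+.5)/k-.5,z)[:,:2].astype(np.float32)
            e,ax,_=cv2.fitEllipse(P); print(n,z,np.round(e,1),np.round(ax,1))
E
```

```text
[459.7 -15.3 170.1] 63.2333
[ 53.  -2. -53. 111.  -1.  70. -59.]
top 88 [460.4 246. ] [53.9 54.6]
top 104 [460.1 242.9] [53.2 53.9]
side 88 [455.7 254.3] [48.6 50.5]
side 104 [445.9 282.5] [46.7 48.5]
side 88 [466.4 223.5] [23.  24.9]
side 104 [456.2 253. ] [22.1 23.9]
```

View pics/c9.png

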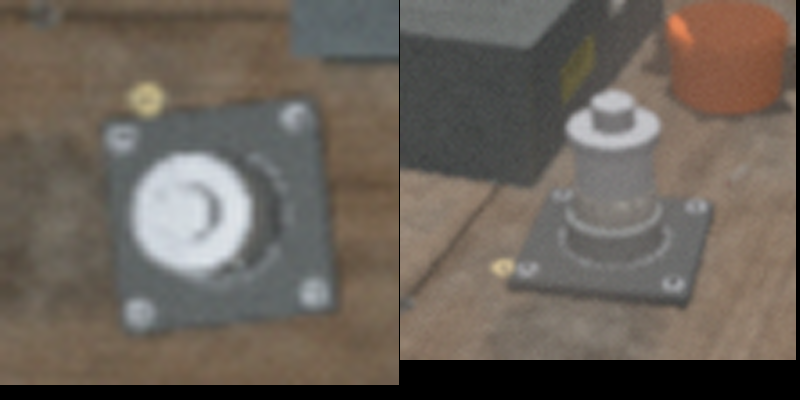

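The stack stands straight. In the top view the cap is at (460.4,246.0) and the circle centre at (460.3,247.2). The side view knob, at (456.2,253.0), lines up with the side circle at (457.0,252.4). Handing in.

```bash
python3 -c "
from h import *
print(bot.close_job())"
```

```text
the job is handed in; nothing more can be done
None
```

The job is handed in at about 63 s. On the middle of the plate now stand, bottom to top, the housing ring, the ball bearing, the wide sleeve and the pressure cap with its knob up.

- **How it was done:** I gripped each part twice, at right angles, to centre it in the jaws before lifting it.
- **Correction on the way:** the housing ring first landed about 4.4 mm off in y. I slid it back with the gripper, and it then measured within 1 mm of the circle.
- **Last checks:** in the top view, every part's centre was within about 1.3 mm of the plate's circle, and within about 1.6 mm of the part below it. Each part touched down at the height expected. The last picture shows the stack standing straight, with the gripper clear of it.
- **Disagreements:** the two cameras differ by about 3 mm in x and 5 mm in y, so I compared positions only within one view. In the side view the cap's disc read about 2 mm from the circle's centre, while its knob was within about 1 mm. Joint 3 came within about 2° of its limit while I handled the cap, but no reading passed it.
- **Narrow sleeve and grease pot:** I never touched either one. In the side view the pot looks unmoved, but I did not measure either one again at the end.

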